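# Raise the mesh gate and lean the boards to dry

### The arm

A 6-joint arm with a two-finger parallel gripper is mounted at the origin on the work surface. World frame = base frame: x ahead of the robot, y to its left, z up, the work surface at z = 0. Lengths are in mm, angles in rad, forces in N, time in s.
With the tool pointing down it reaches from about 350 to 925 mm from the base axis. Payload 6.4 kg.
Tool frame: the origin (TCP) lies midway between the tips of the shut fingers; the grasp point (between the pads) lies 19 mm behind it; y points along the fingers, z is the direction in which the jaws open and shut, and the axes are right-handed (so a half turn about y gives the same grasp; the last joint's range is limited). The gripper opens to 85 mm and grips with 20 to 120 N. Pads are 22 mm wide; open, the fingers measure 114 mm over their backs; the gripper's body (76 mm by 85 mm) begins 54 mm behind the grasp point. The pads swing forward as they close: fully open they stand 13 mm farther back than shut.
Start: joints at [-1.358, 0.245, 1.558, -0, 1.339, -0.174], TCP at [245.203, -601.988, 231.29] pointing down, gripper open.
Joint ranges: [-3.13, 3.13], [-1.02, 2.26], [0.13, 2.54], [-0.95, 4.09], [0.21, 2.88], [-2.74, 2.74]. Speed limits (rad/s): [2.57, 2.57, 3.14, 3.14, 3.14, 3.14].

### API

Orientations are given as a unit quaternion [w, x, y, z].
In Python, from bench import arm gives the robot as it stands.
- The arm moves only by the tool jog_arm, never from a script. Its arguments are lists of equal length, an entry for each row: "delta_pos": the shift along the world's x, y, z in cm, a list of three; "roll": the turn about the world's z in degrees. In form: {"delta_pos": [[tx, ty, tz], ...], "roll": [roll, ...]}. A call has 1 to 12 rows; each row shifts and turns the commanded pose from where the row before left it; what a row does not reach is not made up. A row lasts 1/8 s, in which the tool goes at most 62.5 mm and 10.7 degrees, less where a joint would pass 70% of its speed; a pose out of reach is approached as far as the arm can. A call with a gripper value outside its range is refused whole. "fingers" is the closure in counts, from 0 (fully open) to 255 (shut), set as the call begins (left out, the last holds). The fingers move at their own pace and stop on an object; "squeeze" is the grip in N (left out, the last holds). Time passes only in rows, so rows that do not move let the fingers close. It gives the time, the measured TCP pose, the force and the opening at its end, in the units of the state.
- arm.read_state(): the state, without advancing time (a new reading comes with each control period).
- arm.get_image(name): name is "scene" or "side" or "wrist"; returns a dict with "pixels" (420x560x3 uint8, red, green, blue), "range_z" (420x560 float32, mm along the optical axis (not along the pixel's ray), 0 where there is no reading), "vertical_fov" (degrees; the focal length in pixels is half the picture's height over the tangent of half this angle, whatever the lens; pixels are square), "cx", "cy" (the principal point, pixels), "dist_coeffs" ([k1, k2, p1, p2, k3] as OpenCV has them; the pictures are not rectified), "xyz" and "attitude" of the camera in the world. Camera axes: x right, y down, z forward; pixel columns grow to the right and rows downward; lengths in mm; the calibration is good to about 2 mm. A picture is of the moment at which its call begins.
- arm.job_done(): hands the job in, once; it reports no verdict.
Trained networks look in a picture, given as the dict that the camera call returned (one of the last four; its "shot" number tells which), for a name from the list of things; names that differ only in an ending like _2 or _b are one class to them, and where a whole thing is asked for, a point or a joint stands for the part that bears it (a point fixed in the world has none). Each returns a list of dicts, best first, with "p" (0 to 1); they miss things now and then, are a little off and sometimes report something else, mostly with a low value. They report only what shows in the picture. A call takes as long as a camera call.
- arm.search_frame(picture, thing): "bbox" ([centre column, centre row, width, height] in pixels, round what is visible of it).
- arm.pinpoint(picture, thing): "at" ([column, row] in pixels: a listed point, or the origin of a listed thing).
The state is a dict: "time_s": time; "joints": joint angles; "joint_velocities": joint speeds; "joint_efforts": joint torques, N m; "eef_pos": TCP position; "ee_rot": TCP orientation; "ft_force": force on the tool from outside, world axes, zero at the start; "wrist_torque": the same for the moment, N m; "finger_gap": finger opening in mm.
Only numpy, scipy, OpenCV 4.12 (cv2) and the standard library are available. Lean on these libraries where they do the work, as an engineer would, in place of code of your own. Each camera call takes 0.05 s, during which the arm holds its last target. There are 200 camera calls.

### The job

Clear the pipe fittings off the folded mesh gate into the iron tray, then swing the gate up until it snaps into its end stop, and then slide its bolt fully home. Then take every board from the caddy and lean it against the raised gate's top rail, foot on the pencil line so that it stands about 20 degrees from upright without sliding, all the boards square to the rail, side by side and not overlapping. Leave the brass valve, the porcelain handle and the tin where they are.

Things in the scene. Friction and masses are not known exactly. Their poses are not given: they have to be found in the camera images.
- rack: Drying rest on the corner shelf: a fixed fir base board carrying the gate, the bolt and a catch. Origin on the work surface, z up. The base reaches from x -50 to +90 mm and y -265 to +195 mm; its top, on which the boards stand, is at z 18 mm. Boards lean towards its +x. With the gate up and bolted they have room between y -120 and +135 mm.
- rack_line (a point): Middle of the pencil line on the base board's top (280 mm long, along the rest's y). A board whose lower back (+x) edge stands on this line and whose back touches the raised gate's top rail leans 20 degrees from upright (5 mm off the line changes the lean by about 2.5 degrees).
- gate (a joint): Angle of the low mesh gate (rad): 0 = folded flat towards the robot (-x of the rest), where it starts; 1.745 = raised, leaning 10 degrees past upright on its end stop. From about 1.4 rad a sprung catch resists (about 1.5 N at the lug), then snaps past and holds the gate. 0.45 kg; 325 mm wide, from y -150 to +175 mm of the rest. Folded, the mesh's upper face is 46 mm above the work surface.
- gate_lug (a point): Grip point on the gate's wooden pull lug, 107 mm from the hinge axis, at y +150 mm of the rest. The lug is a stick 14 x 14 mm standing 44 mm out past the rail, in the plane of the leaf (folded: points level to the rest's -x; raised: points up). It can be pinched across the rest's y and turns between the fingers as the gate swings.
- gate_hinge (a point): Fixed point on the gate's hinge axis (along the rest's y, at its x +45 mm, 43 mm above the work surface), in line with the lug, which travels about it up and towards the rest's +x. The gate's top rail is a round bar 16 mm in diameter parallel to this axis, 75 mm from it; with the gate raised the rail's axis is at x 58, z 117 mm of the rest.
- bolt (a joint): Travel of the sliding bolt (m): 0 = drawn back, 0.040 = home in front of the raised gate's end, moving along the rest's +y. Stays where left; about 1 N to slide.
- bolt_knob (a point): Grip point on the bolt's upright knob, a round peg 14 mm in diameter; this point is 40 mm above the bolt rod's axis and 20 mm under the knob's top. The rod (12 mm diameter) is 85 mm above the work surface at x +38 mm of the rest; the knob stands at y -250 mm (drawn) to -210 mm (home). The rod's bracket is 97 mm high, at y -186 mm.
- caddy: Fixed fir caddy 215 x 95 mm, 30 mm high, with four slots across it (along its y) at x -75, -25, +25, +75 mm: 15 mm wide, 75 mm long, floor 8 mm above the work surface. Origin under its centre. The boards start standing upright in slots.
- tray: Fixed open iron tray, outside 170 (x) x 110 (y) x 25 mm high, walls 4 mm, floor 4 mm. Origin under its centre.
- union: Galvanized pipe union, loose, 0.28 kg: hexagon 40 mm across flats at the foot (16 mm high), round 34 mm waist, hexagon 36 mm across flats on top (from 28 to 44 mm), 44 mm tall. Origin at the centre of its underside, z along its axis; flats face its x axis and every 60 degrees. May be absent. Starts upright on the folded gate.
- bushing: Iron bushing, loose, 0.25 kg: hexagon 44 mm across flats at the foot (18 mm high), round neck 36 mm in diameter above, 38 mm tall. Origin at the centre of its underside, z along its axis; flats face its x axis and every 60 degrees. May be absent. Starts upright on the folded gate.
- coupling: Brass hexagonal pipe coupling, loose, 0.25 kg: 38 mm across flats, 36 mm high, with a low round collar (32 mm) to 39 mm. Origin at the centre of its underside, z along its axis; flats face its x axis and every 60 degrees. May be absent. Starts upright on the folded gate.
- valve: Brass gate valve, 75 mm long, 88 mm tall, loose bystander. Origin under its centre.
- handle: White porcelain cross handle on a brass hub, 72 mm across, 43 mm tall, loose bystander. Origin under its centre.
- tin: Round tin of sealer, 76 mm in diameter, 90 mm tall, loose bystander. Origin under its centre.
- board1: Plywood mounting board 12 mm thick (its x), 70 mm wide (its y), 180 mm tall (its z), about 0.12 kg. Origin at the centre of its lower edge face. Starts upright in a caddy slot; two or three of the four boards are present, the others absent. Front and back are alike.
- board1_top (a point): Centre of the upper edge face of board1, 180 mm from its origin along its z.
- board2: Plywood mounting board 12 mm thick (its x), 70 mm wide (its y), 180 mm tall (its z), about 0.12 kg. Origin at the centre of its lower edge face. Starts upright in a caddy slot; two or three of the four boards are present, the others absent. Front and back are alike.
- board2_top (a point): Centre of the upper edge face of board2, 180 mm from its origin along its z.
- board3: Plywood mounting board 12 mm thick (its x), 70 mm wide (its y), 180 mm tall (its z), about 0.12 kg. Origin at the centre of its lower edge face. Starts upright in a caddy slot; two or three of the four boards are present, the others absent. Front and back are alike.
- board3_top (a point): Centre of the upper edge face of board3, 180 mm from its origin along its z.
- board4: Plywood mounting board 12 mm thick (its x), 70 mm wide (its y), 180 mm tall (its z), about 0.12 kg. Origin at the centre of its lower edge face. Starts upright in a caddy slot; two or three of the four boards are present, the others absent. Front and back are alike.
- board4_top (a point): Centre of the upper edge face of board4, 180 mm from its origin along its z.

How it is judged (in metres and radians):
On the way, in this order (a step that is already met when the one before it is completed fails the run):
1. the fittings that are present stand or lie in the tray (x of union in the frame of tray between -0.075 and 0.075 m and y of union in the frame of tray between -0.048 and 0.048 m and z of each of union, bushing, coupling in the frame of tray below 0.035 m and linear speed of each of union, bushing, coupling below 0.03 m/s and x of bushing in the frame of tray between -0.075 and 0.075 m and y of bushing in the frame of tray between -0.048 and 0.048 m and x of coupling in the frame of tray between -0.075 and 0.075 m and y of coupling in the frame of tray between -0.048 and 0.048 m), for 0.3 s.
2. the gate is raised past its catch to the end stop (value of joint gate above 1.7 rad), for 0.3 s.
3. the bolt is slid home with the gate up (value of joint gate above 1.7 rad and value of joint bolt above 0.035 m), for 0.3 s.
At the end, for the whole second after the job is handed in: Gate above 1.70 rad, bolt above 35 mm, fittings at rest in the tray; each board at rest with its foot on the base near the line, leaning 14 to 26 degrees back on the rail, within 0.2 rad of square, between the rail's ends, board centres over 66 mm apart (all of step 1 and all of step 3 and angle between board1's own z axis and vertical between 0.245 and 0.455 rad and x of board1 in the frame of rack between -0.015 and 0.032 m and y of board1 in the frame of rack between -0.125 and 0.145 m and z of board1 in the frame of rack between 0.012 and 0.032 m and x of each of board1_top, board2_top, board3_top, board4_top in the frame of rack above 0.035 m and angle between the y axis of each of board1, board2, board3, board4 and the y axis of rack, either way round below 0.2 rad and linear speed of each of board1, board2, board3, board4 below 0.02 m/s and angle between board2's own z axis and vertical between 0.245 and 0.455 rad and x of board2 in the frame of rack between -0.015 and 0.032 m and y of board2 in the frame of rack between -0.125 and 0.145 m and z of board2 in the frame of rack between 0.012 and 0.032 m and angle between board3's own z axis and vertical between 0.245 and 0.455 rad and x of board3 in the frame of rack between -0.015 and 0.032 m and y of board3 in the frame of rack between -0.125 and 0.145 m and z of board3 in the frame of rack between 0.012 and 0.032 m and angle between board4's own z axis and vertical between 0.245 and 0.455 rad and x of board4 in the frame of rack between -0.015 and 0.032 m and y of board4 in the frame of rack between -0.125 and 0.145 m and z of board4 in the frame of rack between 0.012 and 0.032 m and horizontal distance between each of board2, board3, board4 and board1 above 0.066 m and horizontal distance between each of board3, board4 and board2 above 0.066 m and horizontal distance between board4 and board3 above 0.066 m); the robot touches nothing.
It fails at once if the valve is pushed more than 30 mm away (distance of valve from where it was at the start of the episode above 0.03 m).
It fails at once if the porcelain handle is pushed more than 30 mm away (distance of handle from where it was at the start of the episode above 0.03 m).
It fails at once if the tin is pushed more than 30 mm away (distance of tin from where it was at the start of the episode above 0.03 m).
Of union, bushing, coupling only 2 to 3 are there at a start; the rules pass over those that are not, and their reading is None.
Of board1, board2, board3, board4 only 2 to 3 are there at a start; the rules pass over those that are not, and their reading is None.
At some moment in a run one of union, bushing, coupling may be knocked a few centimetres aside while the robot is not near it.
Once in a run the grip may slacken for a moment while it holds something.
It also fails if it takes over 210 s, if anything falls off the work surface, if the arm or the gripper's body presses on something with over 40 N, if the wrist force passes 120 N, or if a joint passes its speed limit or range.

## Working session

There is one attempt and no reset: what is moved stays moved. The work goes in short steps, Python scripts to look and compute and a tool call to move; the robot and the scene stay as the last step left them, time stands still between calls to the robot, and variables do not carry over. Pictures are saved under pics/ and viewed, about 12 in all and at most 16, crops included, and the job is handed in when it is done.

Besides the shell and the picture viewer there is one more tool, called after ">>>" in YAML: its name, and indented under it one key for each argument. jog_arm: Moves the arm, as the interface text tells. Its arguments: {"type":"object","properties":{"delta_pos":{"type":"array"},"roll":{"type":"array"},"fingers":{"type":"number"},"squeeze":{"type":"number"}},"required":["delta_pos","roll"]}

```bash
ls; mkdir -p pics; cat > h.py <<'E'
import numpy as np, cv2
from scipy.spatial.transform import Rotation as R
from bench import arm
def K(p):
    h,w=p["pixels"].shape[:2]; f=h/2/np.tan(np.radians(p["vertical_fov"])/2)
    return np.array([[f,0,p["cx"]],[0,f,p["cy"]],[0,0,1]])
def Rm(p):
    w,x,y,z=p["attitude"]; return R.from_quat([x,y,z,w]).as_matrix()
def ray(p,uv):
    n=cv2.undistortPoints(np.array([[uv]],float),K(p),np.array(p["dist_coeffs"],float))[0,0]
    return np.array([n[0],n[1],1.])
def onz(p,uv,z):  # intersect pixel ray with plane z
    d=Rm(p)@ray(p,uv); o=np.array(p["xyz"],float); return o+d*(z-o[2])/d[2]
def atdepth(p,uv):
    c,r=int(round(uv[0])),int(round(uv[1])); a=p["range_z"][max(0,r-1):r+2,max(0,c-1):c+2]; a=a[a>0]
    return None if a.size==0 else np.array(p["xyz"])+Rm(p)@(ray(p,uv)*np.median(a))
def cloud(p):
    h,w=p["range_z"].shape; uv=np.stack(np.meshgrid(np.arange(w),np.arange(h)),-1).reshape(-1,1,2).astype(float)
    n=cv2.undistortPoints(uv,K(p),np.array(p["dist_coeffs"],float))[:,0]; z=p["range_z"].reshape(-1,1)
    X=np.hstack([n*z,z])@Rm(p).T+np.array(p["xyz"]); X[z[:,0]<=0]=np.nan
    return X.reshape(h,w,3)
def proj(p,X):
    Rc=Rm(p).T; rv=cv2.Rodrigues(Rc)[0]; t=-Rc@np.array(p["xyz"],float)
    return cv2.projectPoints(np.array(X,float).reshape(-1,1,3),rv,t,K(p),np.array(p["dist_coeffs"],float))[0][:,0]
def save(p,name,crop=None,s=1):
    im=p["pixels"][:,:,::-1]
    if crop: im=im[crop[1]:crop[3],crop[0]:crop[2]]
    cv2.imwrite("pics/"+name,cv2.resize(im,None,fx=s,fy=s,interpolation=cv2.INTER_CUBIC))
E
python3 - <<'E'
from h import *
np.set_printoptions(precision=1,suppress=True)
print(arm.read_state())
for n in ("scene","side"):
    p=arm.get_image(n); save(p,n+"0.png",s=1.4); print(n,p["xyz"],p["attitude"],p["vertical_fov"],np.count_nonzero(p["range_z"]))
    for t in ["rack_line","rack","gate_lug","gate_hinge","bolt_knob","caddy","tray","union","bushing","coupling","valve","handle","tin","board1","board1_top","board2_top","board3_top","board4_top"]:
        r=arm.pinpoint(p,t)
        print(t,[(round(d["p"],2),[round(v) for v in d["at"]],atdepth(p,d["at"])) for d in r[:4]])
E
```

```text
pics
{'time_s': 0.0, 'joints': array([-1.4,  0.2,  1.6, -0. ,  1.3, -0.2]), 'joint_velocities': array([ 0.,  0.,  0., -0.,  0.,  0.]), 'joint_efforts': array([  0. , -43. , -32.6,  -0. ,   0. ,   0. ]), 'eef_pos': array([ 245.1, -601.4,  230.2]), 'ee_rot': array([ 0.1, -0.1,  0.7, -0.7]), 'ft_force': array([ 0.4,  0.3, -0.8]), 'wrist_torque': array([-0. , -0.1, -0. ]), 'finger_gap': 85.45658915060122}
scene [1322.6  130.6 1192.3] [-0.2  0.6  0.7 -0.2] 46.773267171242374 234226
rack_line [(0.91, [343, 212], array([514.3, 174.2,  18.4]))]
rack [(0.92, [347, 211], array([510.6, 185.5,  20. ])), (0.42, [255, 180], array([ 417.2, -105.4,   -0.4]))]
gate_lug [(0.82, [401, 195], array([450.1, 337.9,  49.1]))]
gate_hinge [(0.61, [395, 226], array([541.9, 325.7,  19.7])), (0.42, [207, 269], array([ 786.8, -159.2,   89.6]))]
bolt_knob [(0.64, [301, 280], array([755.3,  78.8,  36.1])), (0.53, [259, 182], array([517.6, -68.8, 125.5]))]
caddy [(0.71, [174, 199], array([ 531.6, -334.4,   11.1]))]
tray [(0.7, [383, 213], array([532.3, 283.2,  64.5])), (0.61, [208, 231], array([ 622.8, -206.6,    1.
[... 1711 characters left out ...]
ay([503.5, 297.7,  81.1]))]
bushing [(0.69, [311, 263], array([488.6,  96.5,  75.4]))]
coupling [(0.84, [287, 296], array([501.9, 208.3,  75.4])), (0.64, [303, 188], array([ 634.5, -213.4,    1.6]))]
valve []
handle [(0.63, [249, 222], array([715.3,  -6.1,  17.6])), (0.62, [337, 166], array([ 565.4, -325.4,   29.6]))]
tin [(0.88, [261, 186], array([ 738.3, -130.3,   41.9]))]
board1 [(0.72, [376, 176], array([ 434.4, -305. ,   55.6])), (0.66, [362, 177], array([ 478.1, -311. ,   29.5]))]
board1_top [(0.82, [341, 119], array([ 580. , -356.9,  185.5]))]
board2_top [(0.71, [388, 136], array([ 430. , -336.6,  187.2]))]
board3_top []
board4_top [(0.91, [370, 128], array([ 486.8, -348.9,  188.7]))]
```

View pics/scene0.png

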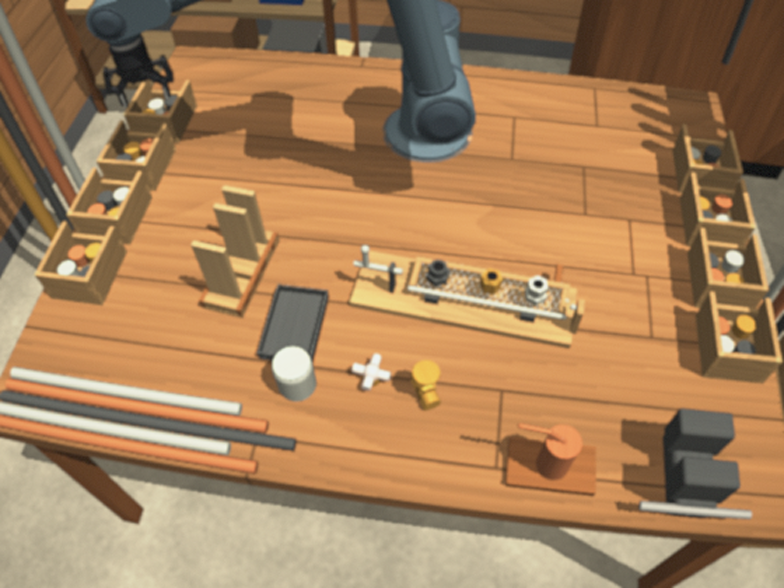

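View pics/side0.png

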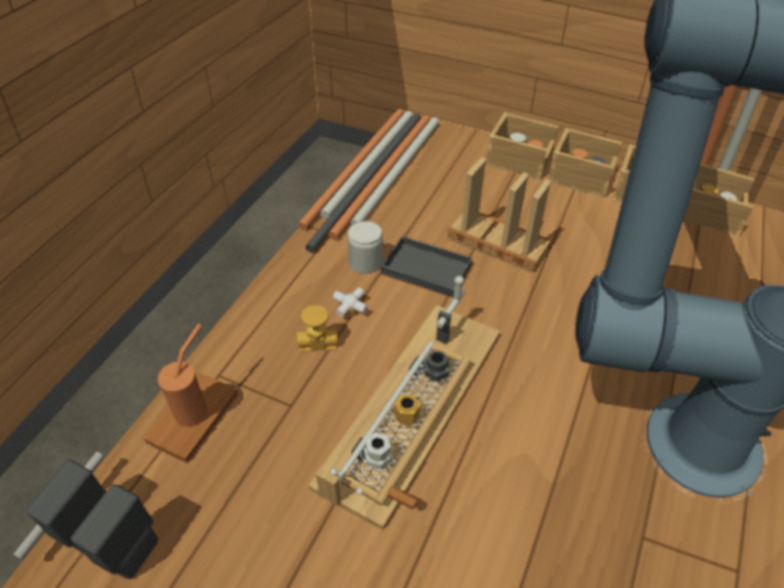

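The scene shows boards (3) in the caddy at about (230,250), the tray at (293,322), the rack from (350,290) to (580,320) with bushing, coupling and union at (437,270), (490,280) and (537,290), the tin at (295,372), the handle at (370,372) and the valve at (427,380). The side view agrees. Next I'll measure from the depth clouds.

```bash
cat > meas.py <<'E'
from h import *
np.set_printoptions(precision=1,suppress=True)
from scipy.ndimage import label
P={n:arm.get_image(n) for n in ("scene","side")}
def pts(x0,x1,y0,y1,z0,z1,names=P):
    o=[]
    for n in names:
        X=cloud(P[n]).reshape(-1,3); m=(X[:,0]>x0)&(X[:,0]<x1)&(X[:,1]>y0)&(X[:,1]<y1)&(X[:,2]>z0)&(X[:,2]<z1); o.append(X[m])
    return np.vstack(o)
def rect(a): (c,s,ang)=cv2.minAreaRect(a[:,:2].astype(np.float32)); return np.round([*c,*s,ang],1)
for n in P:
    q=[n]; print(n)
    b=pts(380,640,-130,420,12,23,q); print("base",len(b),rect(b))
    b=pts(400,640,-380,-250,26,34,q) ; print("caddy top",len(b),rect(b))
    for a,c in ((400,460),(460,530),(550,620)):
        b=pts(a,c,-420,-280,178,195,q)
        if len(b)>3: print("  board top",len(b),b.mean(0),rect(b))
    b=pts(560,720,-300,-130,19,30,q); print("tray rim",len(b),rect(b))
    b=pts(560,720,-300,-130,-3,9,q); 
    b=pts(440,580,0,350,74,100,q)
    lo=0
    for y0,y1 in ((30,140),(140,235),(235,330)):
        m=(b[:,1]>y0)&(b[:,1]<y1); c=b[m]
        if len(c)>3: print("  fit",len(c),c.mean(0),rect(c),c[:,2].max())
    k=pts(480,560,-110,-40,110,150,q); print("knob",len(k),k.mean(0),k[:,2].max(),rect(k))
    l=pts(400,470,300,380,35,60,q); print("lug",len(l),rect(l),l.mean(0))
E
python3 meas.py
```

```text
scene
base 4116 [514.7 141.7 464.5 147.8  84.6]
caddy top 625 [ 517.4 -312.6  129.1  224.4   88.2]
  board top 133 [ 436.6 -337.9  185.9] [ 434.9 -339.4   72.7   17.7   84.1]
  board top 136 [ 486.5 -341.3  186.5] [ 485.5 -342.9   72.1   18.6   84.3]
  board top 148 [ 585.9 -354.9  186. ] [ 583.8 -355.7   71.1   17.2   82.9]
tray rim 184 [ 637.2 -200.3  112.6  153.    89.5]
  fit 119 [497.3  80.9  82.3] [496.2  81.4  33.9  36.   69.1] 88.9048767728857
  fit 144 [509.  189.2  83.1] [506.8 189.   38.3  40.9  57.6] 92.37005564605761
  fit 163 [519.2 282.2  87.3] [516.7 281.6  37.7  40.2  39.1] 95.81566684879976
knob 51 [517.2 -63.7 131.5] 145.6881813700586 [516.6 -64.4  11.9  13.9   9.7]
lug 58 [448.2 332.2  14.1  42.3  84.8] [448.5 332.   47.9]
side
base 4968 [510.5 141.7 469.  142.8  84.7]
caddy top 798 [ 508.6 -315.   216.   129.8    0. ]
  board top 92 [ 432.9 -335.4  187. ] [ 433.6 -340.3   73.6   13.9   81.8]
  board top 92 [ 483.  -340.3  187.3] [ 483.2 -343.3   73.7   13.3   83.1]
  board top 94 [ 582.6 -354.3  186.3] [ 583.2 -357.2   77.3   14.2   82.1]
tray rim 237 [ 640.3 -199.6  118.2  157.7   89.8]
  fit 161 [490.9  81.8  82.9] [492.   80.2  33.6  37.2  54.4] 87.51754728812864
  fit 232 [501.2 191.1  83.5] [502.  188.6  42.7  39.   80.6] 91.18458510251469
  fit 265 [511.4 284.5  88. ] [513.3 281.3  36.3  42.5  39.2] 94.78282756882209
knob 63 [508.8 -62.5 131.5] 148.977150241912 [508.7 -63.8  16.2  11.6  14.6]
lug 173 [447.3 319.7  36.4  45.2  88. ] [449.1 330.3  47.8]
```

```bash
cat >> h.py <<'E'
def jaw():  # tcp, jaw axis direction (deg, mod 180), x-axis yaw
    s=arm.read_state(); w,x,y,z=s["ee_rot"]; M=R.from_quat([x,y,z,w]).as_matrix()
    return s["eef_pos"], np.degrees(np.arctan2(M[1,2],M[0,2])), M[2,1]
E
python3 -c "
from h import *
print(jaw())"
```

```text
(array([ 245.22164599, -601.99288054,  231.29504869]), np.float64(-67.83644483730076), np.float64(-0.999999999239307))
```

>>> jog_arm:
  delta_pos:
    - [1.8,5.65,1.2]
    - [1.8,5.65,1.2]
    - [1.8,5.65,1.2]
    - [1.8,5.65,1.2]
    - [1.8,5.65,1.2]
    - [1.8,5.65,1.2]
    - [1.8,5.65,1.2]
    - [1.8,5.65,1.2]
    - [1.8,5.65,1.2]
    - [1.8,5.65,1.2]
    - [1.8,5.65,1.2]
    - [1.8,5.65,1.2]
  roll: [0,0,0,0,0,0,0,0,0,0,0,0]

```text
time_s: 3.5
eef_pos: [461.4, 78.1, 376.1]
ee_rot: [-0.136, 0.136, -0.694, 0.694]
ft_force: [1.0, -1.1, 0.3]
finger_gap: 85.5
```

>>> jog_arm:
  delta_pos:
    - [1.5,3.7,0]
    - [1.4,3.7,0]
    - [1.4,3.8,0]
    - [0,0,0]
  roll: [-9,-9,-9.6,0]

```text
time_s: 4.0
eef_pos: [504.3, 189.9, 374.8]
ee_rot: [-0.033, 0.032, 0.706, -0.706]
ft_force: [-0.2, 0.2, -1.0]
finger_gap: 85.8
```

```bash
python3 - <<'E'
from h import *
np.set_printoptions(precision=1,suppress=True)
p=arm.get_image("wrist"); print(jaw()); save(p,"w1.png",s=1.2); print(p["vertical_fov"],p["xyz"],p["attitude"])
for t in ["union","bushing","coupling","gate_lug","rack_line","rack","gate_hinge"]:
    print(t,[(round(d["p"],2),[round(v) for v in d["at"]],atdepth(p,d["at"])) for d in arm.pinpoint(p,t)[:3]])
X=cloud(p)
m=(X[:,:,2]>74)&(X[:,:,2]<100)&(X[:,:,1]>20); n,l,st,c=cv2.connectedComponentsWithStats(m.astype(np.uint8))
for i in range(1,n):
    if st[i,4]>80:
        a=X[l==i]; print(st[i],a.mean(0),cv2.minAreaRect(a[:,:2].astype(np.float32)),np.percentile(a[:,2],90))
E
```

```text
(array([504.1, 188.7, 375. ]), np.float64(-95.27639477075594), np.float64(-0.9999997169884978))
63.390763150899616 [573.7 182.8 517.3] [-0.1 -0.7  0.7  0.1]
union [(0.95, [216, 166], array([519.3, 269.8,  89.6]))]
bushing [(0.83, [358, 164], array([505.1,  90.1,  84. ]))]
coupling [(0.68, [286, 167], array([509.7, 182.4,  85.3])), (0.19, [290, 168], array([508.2, 176.6,  84.9]))]
gate_lug [(0.91, [188, 214], array([449.9, 327.8,  49.6]))]
rack_line [(0.8, [289, 162], array([515.5, 177.6,  84.8]))]
rack [(0.63, [289, 168], array([507.7, 178.6,  85.3]))]
gate_hinge [(0.88, [181, 140], array([553.9, 321.8,  47.3]))]
[131 129  25  27 460] [559.1 361.   88.3] ((558.3718872070312, 357.9159851074219), (27.39488410949707, 33.17755889892578), 83.26648712158203) 92.36098413578961
[193 154  33  33 777] [515.9 279.4  89.1] ((514.8614501953125, 280.1376647949219), (41.034034729003906, 36.526424407958984), 67.81588745117188) 90.95346744092174
[266 156  33  31 765] [505.  187.3  83.9] ((504.298583984375, 187.37716674804688), (41.497406005859375, 38.27445983886719), 80.4822769165039) 86.06616592745942
[352 157  30  29 662] [495.1  78.9  83.9] ((494.7214660644531, 78.00846862792969), (35.8472900390625, 35.86404037475586), 41.26078414916992) 85.33891105896264
[  0 276  16  45 373] [342.1 634.4  83.1] ((349.930419921875, 637.9494018554688), (70.34464263916016, 13.742057800292969), 1.3471238613128662) 89.50592385715953
[  0 326  21  15 202] [292. 645.  85.] ((287.9964904785156, 649.1785888671875), (17.467010498046875, 37.750572204589844), 1.8405799865722656) 90.1514838369058
```

View pics/w1.png

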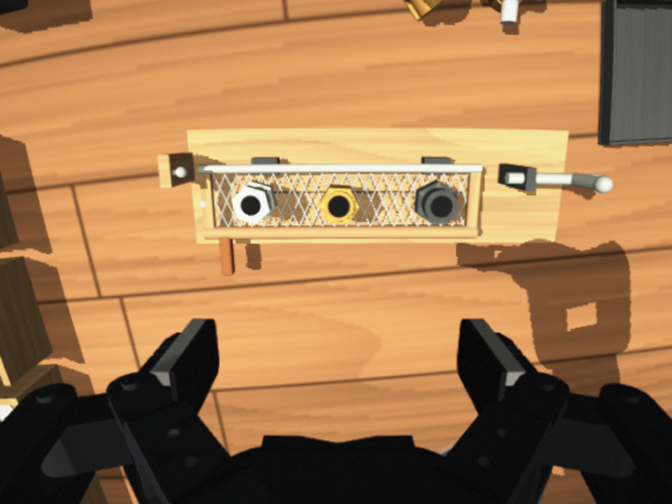

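The wrist view shows the union at (252,203), coupling at (340,206), bushing at (437,203), the lug at (227,255) and the bolt knob at (603,184). I'm going for the bushing first.

>>> jog_arm:
  delta_pos:
    - [-0.33,-3.65,-4]
    - [-0.33,-3.65,-4]
    - [-0.32,-3.6,-4]
    - [0,0,-5]
    - [0,0,-5]
    - [0,0,-5]
    - [0,0,-3]
    - [0,0,-1.3]
    - [0,0,0]
  roll: [0,0,0,0,0,0,0,0,0]

```text
time_s: 5.52
eef_pos: [494.4, 78.8, 62.3]
ee_rot: [-0.034, 0.033, 0.706, -0.706]
ft_force: [-0.2, -0.6, 0.8]
finger_gap: 85.7
```

>>> jog_arm:
  delta_pos:
    - [0,0,0]
    - [0,0,0]
    - [0,0,0]
    - [0,0,0]
    - [0,0,0]
    - [0,0,0]
  roll: [0,0,0,0,0,0]
  fingers: 255
  squeeze: 50

```text
time_s: 6.28
eef_pos: [495.1, 79.1, 63.5]
ee_rot: [-0.033, 0.034, 0.706, -0.706]
ft_force: [-1.1, 0.1, 5.1]
finger_gap: 34.2
```

>>> jog_arm:
  delta_pos:
    - [0,0,3]
    - [0,0,6]
    - [0,0,6]
    - [1.9,-5.58,0]
    - [1.9,-5.58,0]
    - [1.9,-5.58,0]
    - [1.9,-5.58,0]
    - [1.9,-5.58,0]
    - [0,0,0]
  roll: [0,0,0,2,2,1.3,0,0,0]

```text
time_s: 7.4
eef_pos: [589.5, -203.7, 211.6]
ee_rot: [0.003, -0.002, -0.707, 0.707]
ft_force: [-0.1, 1.2, -1.6]
finger_gap: 34.2
```

```bash
python3 - <<'E'
from h import *
np.set_printoptions(precision=1,suppress=True)
p=arm.get_image("wrist"); print(jaw(),arm.read_state()["finger_gap"]); save(p,"w2.png",s=1.2)
print([(round(d["p"],2),d["at"],onz(p,d["at"],4)) for d in arm.pinpoint(p,"tray")[:3]])
X=cloud(p)
for z0,z1 in((-3,3),(19,30)):
  m=(X[:,:,2]>z0)&(X[:,:,2]<z1)&(X[:,:,1]>-290)&(X[:,:,1]<-120)&(X[:,:,0]>520)&(X[:,:,0]<760)
  a=X[m]; print(len(a),cv2.minAreaRect(a[:,:2].astype(np.float32)),a.min(0),a.max(0))
E
```

```text
(array([ 589.1, -201.5,  211.4]), np.float64(-90.28859412454659), np.float64(-0.9999985181096497)) 34.10311189793032
[(0.72, [277.3, 146.9], array([ 628.1, -201.3,    4. ]))]
16889 ((640.0051879882812, -204.98867797851562), (169.96795654296875, 239.99307250976562), 89.99713897705078) [ 520.  -290.    -2.9] [ 760. -120.    3.]
2571 ((646.698974609375, -202.1748046875), (211.1595916748047, 113.4142074584961), 1.0249245166778564) [ 541.9 -258.    19. ] [ 752.3 -144.    29.9]
```

View pics/w2.png

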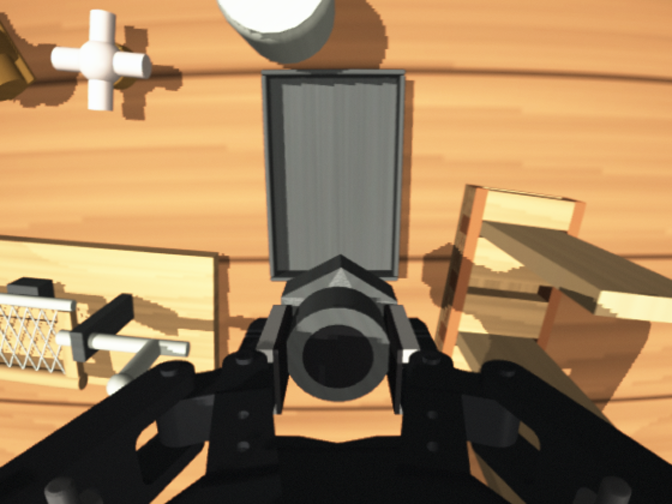

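The wrist view shows the bushing held at (337,345). The tray rim corners are at about (262,72), (404,71), (270,279) and (399,278). I'll turn those into coordinates.

```bash
python3 - <<'E'
from h import *
p=arm.get_image("wrist")
c=np.array([onz(p,(u/1.2,v/1.2),25)[:2] for u,v in((262,72),(404,71),(270,279),(399,278))]); print(c.round(1),c.mean(0).round(1))
E
```

```text
[[ 708.2 -144.4]
 [ 708.5 -251.8]
 [ 542.7 -143.4]
 [ 543.3 -253.6]] [ 625.6 -198.3]
```

>>> jog_arm:
  delta_pos:
    - [-0.6,0.1,-5]
    - [-0.6,0.1,-5]
    - [0,0,-5]
    - [0,0,-2.5]
    - [0,0,-1.5]
    - [0,0,0]
  roll: [0,0,0,0,0,0]

```text
time_s: 8.3
eef_pos: [577.8, -197.2, 22.7]
ee_rot: [0.0, -0.001, -0.707, 0.707]
ft_force: [-0.2, 0.0, -1.8]
finger_gap: 34.4
```

>>> jog_arm:
  delta_pos:
    - [0,0,0]
    - [0,0,0]
    - [0,0,0]
    - [0,0,5]
    - [0,0,6]
    - [0,0,6]
    - [0,0,5]
  roll: [0,0,0,0,0,0,0]
  fingers: 80

```text
time_s: 9.18
eef_pos: [577.7, -198.2, 245.5]
ee_rot: [0.0, -0.002, -0.707, 0.708]
ft_force: [0.8, -0.1, -0.4]
finger_gap: 58.8
```

>>> jog_arm:
  delta_pos:
    - [-1.9,5.52,0]
    - [-1.9,5.52,0]
    - [-1.9,5.52,0]
    - [-1.9,5.52,0]
    - [-1.9,5.52,0]
    - [-1.9,5.52,0]
    - [-1.9,5.52,0]
    - [0,0,0]
  roll: [5,5,5,5,0,0,0,0]
  fingers: 0

```text
time_s: 10.18
eef_pos: [442.9, 191.3, 242.6]
ee_rot: [0.124, -0.124, 0.696, -0.696]
ft_force: [0.3, -0.4, 0.0]
finger_gap: 85.2
```

```bash
cat > fit.py <<'E'
from h import *
np.set_printoptions(precision=1,suppress=True)
p=arm.get_image("wrist"); print(jaw(),p["xyz"]); X=cloud(p)
m=(X[:,:,2]>74)&(X[:,:,2]<100)&(X[:,:,1]>20)&(X[:,:,1]<330)&(X[:,:,0]>430)&(X[:,:,0]<570); n,l,st,c=cv2.connectedComponentsWithStats(m.astype(np.uint8))
for i in range(1,n):
    if st[i,4]>80:
        a=X[l==i]; t=np.percentile(a[:,2],95); a=a[a[:,2]>t-8 if True else 0]
        print(st[i],a.mean(0),[np.round(v,1) for v in cv2.minAreaRect(a[:,:2].astype(np.float32))],t)
        # hex orientation from polar radius, 6-fold fit
        h=cv2.convexHull(a[:,:2].astype(np.float32))[:,0]; ctr=np.array(cv2.minEnclosingCircle(h)[0])
        th=np.radians(np.arange(0,60,1)); w=[sum((h@[np.cos(x+k*np.pi/3),np.sin(x+k*np.pi/3)]).max() for k in range(6))/3 for x in th]
        print("  enclosing centre",ctr,"flat normal (mod 60)",np.argmin(w),"AF",min(w),max(w))
E
python3 fit.py
```

```text
(array([443.8, 189.8, 242.6]), np.float64(-69.93338282999031), np.float64(-0.9999997012871965)) [508.2 214.3 385.2]
[ 185   55   49   51 1792] [514.8 280.5  89.9] [array([514.7, 280.9]), array([35.8, 40.8]), np.float64(37.3)] 91.19745059193141
  enclosing centre [514.7 280.9] flat normal (mod 60) 38 AF 36.1913997109668 40.72250012836093
[ 286  106   43   50 1612] [504.3 188.4  84.1] [array([504.1, 188.4]), array([42.2, 36.7]), np.float64(22.1)] 86.30833163563692
  enclosing centre [504.  188.2] flat normal (mod 60) 52 AF 37.43038591576288 42.15253204304066
```

>>> jog_arm:
  delta_pos:
    - [3,0,-2]
    - [2.95,0,-3]
    - [0,0,-5]
    - [0,0,-5]
    - [0,0,-2.5]
    - [0,0,-1.3]
    - [0,0,0]
  roll: [0,0,0,0,0,0,0]

```text
time_s: 11.1
eef_pos: [504.1, 187.6, 54.1]
ee_rot: [-0.121, 0.122, -0.697, 0.697]
ft_force: [-0.1, -0.6, -0.0]
finger_gap: 85.6
```

>>> jog_arm:
  delta_pos:
    - [0,0,0]
    - [0,0,0]
    - [0,0,0]
    - [0,0,0]
    - [0,0,3]
    - [0,0,6]
    - [0,0,6]
    - [0,0,0]
  roll: [0,0,0,0,0,0,0,0]
  fingers: 255

```text
time_s: 12.1
eef_pos: [507.0, 189.0, 210.0]
ee_rot: [-0.126, 0.118, -0.696, 0.697]
ft_force: [0.7, 0.4, -1.8]
finger_gap: 37.1
```

>>> jog_arm:
  delta_pos:
    - [1.8,-5.51,0]
    - [1.8,-5.51,0]
    - [1.8,-5.51,0]
    - [1.8,-5.51,0]
    - [1.8,-5.51,0]
    - [1.8,-5.51,0]
    - [1.8,-5.51,0]
    - [0,0,-5]
    - [0,0,-6]
    - [0,0,-5]
    - [0,0,-3]
    - [0,0,0]
  roll: [-5,-5,-5,-5,0,0,0,0,0,0,0,0]

```text
time_s: 13.6
eef_pos: [628.3, -196.3, 11.4]
ee_rot: [-0.002, -0.001, 0.708, -0.706]
ft_force: [0.1, -0.3, -1.3]
finger_gap: 37.0
```

>>> jog_arm:
  delta_pos:
    - [0,0,0]
    - [0,0,0]
    - [0,0,0]
    - [0,0,5]
    - [0,0,6]
    - [0,0,6]
    - [0,0,5.8]
    - [-2.6,6,0]
    - [-2.6,6,0]
    - [-2.6,6,0]
  roll: [0,0,0,0,0,0,0,4,4,0]
  fingers: 80

```text
time_s: 14.85
eef_pos: [554.4, -23.8, 242.6]
ee_rot: [-0.049, 0.048, -0.705, 0.705]
ft_force: [0.5, -0.1, 0.4]
finger_gap: 58.5
```

>>> jog_arm:
  delta_pos:
    - [-1.9,5.8,0]
    - [-1.9,5.8,0]
    - [-1.9,5.8,0]
    - [-1.9,5.7,0]
    - [-1.9,5.7,0]
    - [0,0,0]
  roll: [0,0,0,0,0,0]
  fingers: 0

```text
time_s: 15.6
eef_pos: [458.7, 265.9, 242.5]
ee_rot: [0.051, -0.05, 0.705, -0.705]
ft_force: [-0.1, -1.1, 0.7]
finger_gap: 85.4
```

```bash
python3 fit.py
```

```text
(array([459.5, 264.2, 242.4]), np.float64(-81.93141087410442), np.float64(-0.9999999013045925)) [527.5 274.9 385.1]
[ 292  111   44   49 1544] [515.3 245.3  90.1] [array([515.2, 245.2]), array([40. , 35.3]), np.float64(64.6)] 91.31458661125411
  enclosing centre [515.3 245.2] flat normal (mod 60) 35 AF 35.62801697104326 40.337165274956924
```

>>> jog_arm:
  delta_pos:
    - [2.8,-1.0,-2]
    - [2.8,-1.0,-4]
    - [0,0,-5]
    - [0,0,0]
  roll: [-3,0,0,0]

```text
time_s: 16.15
eef_pos: [513.8, 240.5, 128.0]
ee_rot: [-0.026, 0.032, -0.706, 0.707]
ft_force: [0.3, -0.7, 0.6]
finger_gap: 85.4
```

```bash
python3 - <<'E'
from h import *
for i in range(3): arm.get_image("wrist"); print(jaw())
E
```

```text
(array([515.71710852, 241.36662423, 131.24053421]), np.float64(-85.2367590550198), np.float64(-0.9999937417742923))
(array([517.09355768, 242.06757745, 133.41165803]), np.float64(-85.20892185710316), np.float64(-0.9999996120251778))
(array([517.85768745, 242.57370392, 134.70305318]), np.float64(-85.18189198945784), np.float64(-0.9999935545694802))
```

>>> jog_arm:
  delta_pos:
    - [-0.2,0.2,-3]
    - [0,0,-2.5]
    - [0,0,-1.4]
    - [0,0,0]
    - [0,0,0]
  roll: [0,0,0,0,0]

```text
time_s: 16.92
eef_pos: [515.6, 245.1, 65.0]
ee_rot: [0.031, -0.029, 0.707, -0.706]
ft_force: [-0.5, 0.3, -0.8]
finger_gap: 85.1
```

>>> jog_arm:
  delta_pos:
    - [0,0,0]
    - [0,0,0]
    - [0,0,0]
    - [0,0,0]
    - [0,0,3]
    - [0,0,6]
    - [0,0,6]
    - [0,0,0]
  roll: [0,0,0,0,0,0,0,0]
  fingers: 255

```text
time_s: 17.92
eef_pos: [517.3, 245.5, 219.0]
ee_rot: [0.034, -0.026, 0.707, -0.706]
ft_force: [-0.4, -0.1, -2.9]
finger_gap: 35.5
```

>>> jog_arm:
  delta_pos:
    - [1.96,-5.58,0]
    - [1.96,-5.58,0]
    - [1.96,-5.58,0]
    - [1.96,-5.58,0]
    - [1.96,-5.58,0]
    - [1.96,-5.58,0]
    - [1.96,-5.58,0]
    - [1.96,-5.58,0]
    - [0,0,0]
    - [0,0,0]
  roll: [-2.5,-2.5,0,0,0,0,0,0,0,0]

```text
time_s: 19.18
eef_pos: [669.9, -201.1, 210.3]
ee_rot: [-0.003, -0.0, 0.708, -0.706]
ft_force: [-0.7, 0.2, -3.2]
finger_gap: 35.0
```

```bash
python3 - <<'E'
from h import *
p=arm.get_image("wrist"); print(jaw()); save(p,"w3.png",s=1.2)
X=cloud(p)
m=(X[:,:,2]>30)&(X[:,:,2]<60)&(X[:,:,1]>-260)&(X[:,:,1]<-140)&(X[:,:,0]>530)&(X[:,:,0]<700); n,l,st,c=cv2.connectedComponentsWithStats(m.astype(np.uint8))
for i in range(1,n):
    if st[i,4]>60: print(st[i],X[l==i].mean(0))
m=(X[:,:,2]>70)&(X[:,:,2]<100)&(X[:,:,0]>690)&(X[:,:,0]<800)&(X[:,:,1]<-80); print("tin",cv2.minEnclosingCircle(X[m][:,:2].astype(np.float32)))
E
```

```text
(array([ 670.15881052, -200.43315088,  211.03544033]), np.float64(-90.101566060738), np.float64(-0.9999927802104673))
[258 211  22  14  78] [ 643.30614406 -189.42572546   36.22946356]
tin ((756.5097045898438, -166.9652099609375), 37.65978240966797)
```

View pics/w3.png

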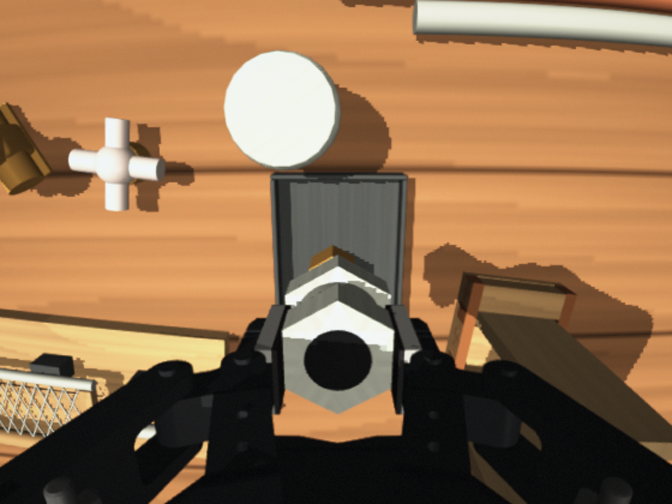

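>>> jog_arm:
  delta_pos:
    - [0.35,0.1,-5]
    - [0.35,0.1,-5]
    - [0,0,-4]
    - [0,0,-2.5]
    - [0,0,-1.2]
    - [0,0,0]
    - [0,0,0]
    - [0,0,-0.7]
    - [0,0,0]
  roll: [0,0,0,0,0,0,0,0,0]

```text
time_s: 20.35
eef_pos: [677.9, -199.6, 29.1]
ee_rot: [-0.001, 0.001, 0.707, -0.707]
ft_force: [-0.4, -0.2, -3.0]
finger_gap: 35.1
```

>>> jog_arm:
  delta_pos:
    - [0,0,-0.2]
    - [0,0,-0.2]
    - [0,0,0]
  roll: [0,0,0]

```text
time_s: 20.72
eef_pos: [678.0, -199.6, 25.0]
ee_rot: [-0.001, 0.001, 0.707, -0.707]
ft_force: [-0.7, 0.1, -2.5]
finger_gap: 34.9
```

>>> jog_arm:
  delta_pos:
    - [0,0,0]
    - [0,0,0]
    - [0,0,0]
    - [0,0,5]
    - [0,0,6]
    - [0,0,6]
    - [-6,0,3]
    - [-6,2,3]
    - [-1,0,2]
    - [0,0,0]
    - [0,0,0]
  roll: [0,0,0,0,0,0,0,0,0,0,0]
  fingers: 80

```text
time_s: 22.1
eef_pos: [559.0, -181.9, 269.4]
ee_rot: [-0.001, 0.001, 0.707, -0.707]
ft_force: [0.2, 0.3, -0.0]
finger_gap: 58.5
```

```bash
python3 - <<'E'
from h import *
np.set_printoptions(precision=1,suppress=True)
p=arm.get_image("wrist"); print(jaw()); save(p,"w4.png",s=1.2)
X=cloud(p)
m=(X[:,:,2]>30)&(X[:,:,2]<60)&(X[:,:,1]>-260)&(X[:,:,1]<-140)&(X[:,:,0]>530)&(X[:,:,0]<720); n,l,st,c=cv2.connectedComponentsWithStats(m.astype(np.uint8))
for i in range(1,n):
    if st[i,4]>60: a=X[l==i]; print(st[i],a.mean(0),a.min(0),a.max(0))
E
```

```text
(array([ 558.9, -181.8,  268.9]), np.float64(-90.1334725037584), np.float64(-0.9999988792396551))
[253  19  22   9 131] [ 719.2 -166.6   45. ] [ 718.1 -176.5   30.5] [ 720.  -155.7   60. ]
[ 281   44   36   43 1205] [ 678.4 -200.8   47.8] [ 658.7 -218.6   31.1] [ 698.6 -183.1   50.4]
[ 278   97   35   42 1101] [ 626.7 -197.9   42.1] [ 605.  -216.2   37.7] [ 647.6 -179.8   46.2]
[280 147  33  34 879] [ 578. -199.   42.] [ 559.3 -216.8   31.4] [ 595.4 -181.9   44.6]
```

View pics/w4.png

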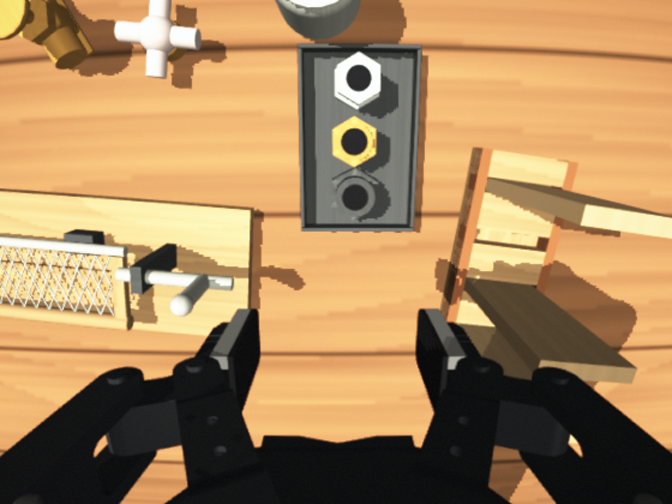

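The tray view shows union, coupling and bushing upright in the tray at (358,78), (354,141) and (353,195). Step 1 is done, so next is the gate lug.

>>> jog_arm:
  delta_pos:
    - [-1.27,5.72,0]
    - [-1.27,5.72,0]
    - [-1.27,5.72,0]
    - [-1.27,5.72,0]
    - [-1.27,5.72,0]
    - [-1.27,5.72,0]
    - [-1.27,5.72,-2]
    - [-1.27,5.72,-2]
    - [-1.24,5.72,-2]
    - [0,0,-4]
    - [0,0,0]
    - [0,0,0]
  roll: [-1,-1,-1,-1,-1,0,0,0,0,0,0,0]

```text
time_s: 23.65
eef_pos: [445.5, 332.9, 170.6]
ee_rot: [-0.032, 0.032, 0.706, -0.706]
ft_force: [0.3, 0.0, 0.6]
finger_gap: 58.4
```

```bash
python3 - <<'E'
from h import *
np.set_printoptions(precision=1,suppress=True)
for i in range(2): p=arm.get_image("wrist"); print(jaw())
X=cloud(p); 
m=(X[:,:,2]>38)&(X[:,:,2]<58)&(X[:,:,1]>310)&(X[:,:,1]<350)&(X[:,:,0]>400)&(X[:,:,0]<466); a=X[m]; print(len(a)); 
if len(a)>5: print(a.mean(0),[np.round(v,1) for v in cv2.minAreaRect(a[:,:2].astype(np.float32))])
E
```

```text
(array([446. , 333. , 171.5]), np.float64(-95.19937454660723), np.float64(-0.9999974498365996))
(array([446.1, 333. , 171.9]), np.float64(-95.20692763721662), np.float64(-0.9999954660152135))
791
[447.5 329.4  49.8] [array([447.2, 329.2]), array([13.6, 38.4]), np.float64(84.6)]
```

>>> jog_arm:
  delta_pos:
    - [0,-0.25,-5]
    - [0,0,-5]
    - [0,0,-3]
    - [0,0,-1.2]
    - [0,0,-0.4]
    - [0,0,0]
    - [0,0,0]
  roll: [0,0,0,0,0,0,0]

```text
time_s: 24.62
eef_pos: [445.7, 331.0, 25.5]
ee_rot: [-0.031, 0.033, 0.707, -0.706]
ft_force: [0.3, 0.3, -0.2]
finger_gap: 58.3
```

>>> jog_arm:
  delta_pos:
    - [0,0,0]
    - [0,0,0]
    - [0,0,0]
    - [0,0,0]
    - [0,0,0]
    - [0,0,0]
  roll: [0,0,0,0,0,0]
  fingers: 255
  squeeze: 30

```text
time_s: 25.38
eef_pos: [444.8, 331.0, 24.4]
ee_rot: [-0.032, 0.032, 0.707, -0.706]
ft_force: [-1.0, 5.5, 3.6]
finger_gap: 13.4
```

>>> jog_arm:
  delta_pos:
    - [0.04,0,0.94]
    - [0.12,-0.01,0.93]
    - [0.2,-0.02,0.92]
    - [0.28,-0.03,0.9]
    - [0.36,-0.03,0.87]
    - [0.43,-0.04,0.84]
    - [0.5,-0.05,0.8]
    - [0.57,-0.05,0.75]
    - [0.63,-0.06,0.7]
    - [0.69,-0.06,0.64]
    - [0,0,0]
  roll: [0,0,0,0,0,0,0,0,0,0,0]

```text
time_s: 26.75
eef_pos: [481.8, 327.6, 106.1]
ee_rot: [-0.033, 0.031, 0.707, -0.706]
ft_force: [-1.5, 7.4, -0.1]
finger_gap: 13.5
```

>>> jog_arm:
  delta_pos:
    - [0.74,-0.07,0.57]
    - [0.79,-0.07,0.51]
    - [0.83,-0.08,0.44]
    - [0.87,-0.08,0.36]
    - [0.9,-0.08,0.28]
    - [0.92,-0.09,0.2]
    - [0.93,-0.09,0.12]
    - [0.94,-0.09,0.04]
    - [0.94,-0.09,-0.04]
    - [0.93,-0.09,-0.12]
    - [0,0,0]
  roll: [0,0,0,0,0,0,0,0,0,0,0]

```text
time_s: 28.12
eef_pos: [570.6, 319.7, 130.1]
ee_rot: [-0.032, 0.032, 0.707, -0.706]
ft_force: [0.5, 7.1, -0.3]
finger_gap: 13.5
```

>>> jog_arm:
  delta_pos:
    - [0.3,-0.03,-0.05]
    - [0.2,-0.02,-0.05]
    - [0,0,0]
    - [0,0,0]
  roll: [0,0,0,0]

```text
time_s: 28.62
eef_pos: [575.2, 319.3, 129.2]
ee_rot: [-0.032, 0.031, 0.707, -0.706]
ft_force: [-0.3, 7.2, 0.5]
finger_gap: 13.5
```

```bash
python3 - <<'E'
from h import *
np.set_printoptions(precision=1,suppress=True)
P={n:arm.get_image(n) for n in("scene","side")}
s=arm.read_state(); print(s["eef_pos"],s["ft_force"])
c=.9957;sn=-.0924
for n,p in P.items():
    X=cloud(p).reshape(-1,3); X=X[~np.isnan(X[:,0])]; d=X[:,:2]-[495,178]; r=np.c_[c*d[:,0]+sn*d[:,1], -sn*d[:,0]+c*d[:,1], X[:,2]]
    m=(r[:,1]>-140)&(r[:,1]<60)&(r[:,0]>-60)&(r[:,0]<100)&(r[:,2]>105)&(r[:,2]<140); a=r[m]
    print(n,len(a),a.mean(0) if len(a) else "",np.percentile(a[:,2],95) if len(a) else "")
E
```

```text
[575.2 319.3 129.2] [0.  7.5 1.4]
scene 437 [ 58.3 -38.9 121.7] 127.05053152960122
side 186 [ 50.1  25.4 123.4] 127.21517498070085
```

>>> jog_arm:
  delta_pos:
    - [0.3,-0.03,-0.05]
    - [0.3,-0.03,-0.05]
    - [0,0,0]
    - [0,0,0]
  roll: [0,0,0,0]

```text
time_s: 29.22
eef_pos: [581.1, 318.8, 128.0]
ee_rot: [-0.032, 0.031, 0.707, -0.706]
ft_force: [0.8, 8.3, -0.1]
finger_gap: 13.5
```

```bash
python3 - <<'E'
from h import *
p=arm.get_image("side"); save(p,"s2.png",crop=(200,200,380,390),s=3.5)
s=arm.read_state(); print(s["ft_force"],s["wrist_torque"])
E
```

```text
[ 0.59873483  7.81089099 -0.73486384] [ 1.02805073  0.33328972 -0.04171826]
```

View pics/s2.png

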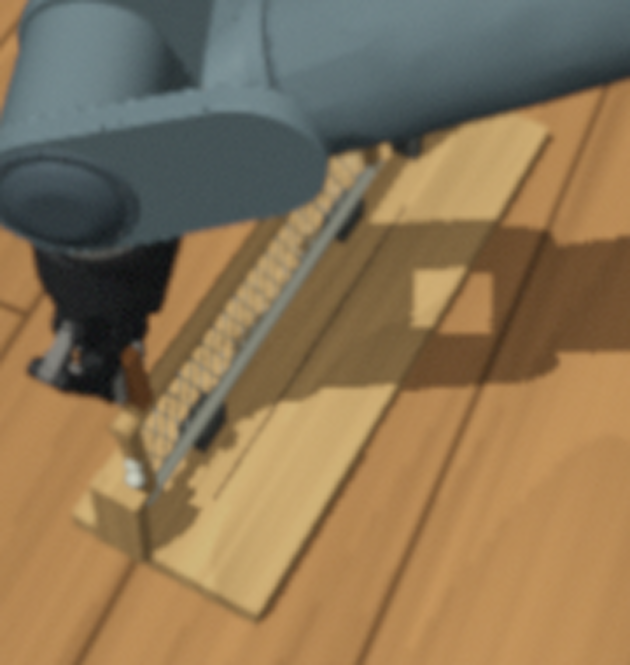

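The gate looks raised, with the lug at about (135,375) and the hinge rod below it. I'll release, back off and measure.

>>> jog_arm:
  delta_pos:
    - [0,0,0]
    - [0,0,0]
    - [0,0,4]
    - [0,0,5]
    - [0,0,5]
    - [-6,0,2]
    - [-6,0,2]
    - [-4,0,0]
    - [0,0,0]
    - [0,0,0]
  roll: [0,0,0,0,0,0,0,0,0,0]
  fingers: 100

```text
time_s: 30.52
eef_pos: [423.6, 317.3, 308.1]
ee_rot: [0.032, -0.032, -0.706, 0.707]
ft_force: [-0.2, 0.4, 0.7]
finger_gap: 52.1
```

```bash
python3 - <<'E'
from h import *
np.set_printoptions(precision=1,suppress=True)
c=.9957;sn=-.0924
for n in("scene","side","wrist"):
    p=arm.get_image(n); X=cloud(p).reshape(-1,3); X=X[~np.isnan(X[:,0])]; d=X[:,:2]-[495,178]; r=np.c_[c*d[:,0]+sn*d[:,1], -sn*d[:,0]+c*d[:,1], X[:,2]]
    for nm,(y0,y1,x0,x1,z0,z1) in {"rail":(-140,130,0,100,112,140),"lug":(140,160,20,110,140,175),"knob":(-265,-195,10,70,118,150)}.items():
        m=(r[:,1]>y0)&(r[:,1]<y1)&(r[:,0]>x0)&(r[:,0]<x1)&(r[:,2]>z0)&(r[:,2]<z1); a=r[m]
        if len(a)>4:
            print(n,nm,len(a),a.mean(0),a.min(0),a.max(0))
            if nm=="rail": t=a[a[:,2]>np.percentile(a[:,2],80)]; k=np.polyfit(t[:,1],t[:,0],1); print("   slope deg",np.degrees(k[0]),"x at y=0",k[1], "top z",np.median(t[:,2]))
save(p,"w5.png",s=1.2); print(jaw())
E
```

```text
scene rail 576 [ 62.7  -3.9 121.4] [  52.2 -139.4  112. ] [ 71.2 130.  129.1]
   slope deg -0.1873034588297008 x at y=0 62.02895451538273 top z 125.36328018625409
scene lug 43 [ 69.2 147.9 159.1] [ 60.7 142.8 141.2] [ 76.6 154.  170.9]
scene knob 42 [  43.8 -238.7  135.2] [  34.7 -247.6  119.8] [  48.7 -233.   145.4]
side rail 522 [ 54.9  38.9 122.6] [ 48.  -66.9 112.1] [ 65.2 129.8 128.2]
   slope deg 0.3206794226617475 x at y=0 55.52963982189369 top z 125.8716915129337
side lug 105 [ 61.5 150.3 158.5] [ 54.1 141.6 140.1] [ 72.2 156.  170.5]
wrist rail 5219 [ 57.6   4.2 123. ] [  49.8 -139.   113.8] [ 66.9 129.6 127.4]
   slope deg -0.20420127642201386 x at y=0 58.55702982055779 top z 125.33814870060024
wrist lug 582 [ 62.5 146.8 161.6] [ 55.1 140.  140.1] [ 73.1 154.4 170. ]
(array([424.1, 317.3, 307.7]), np.float64(-95.19469822239584), np.float64(-0.9999997798998438))
```

View pics/w5.png

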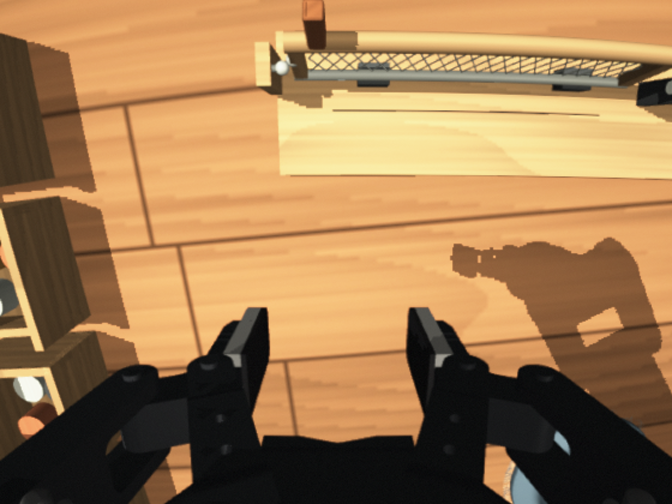

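The gate is up: the rail axis measures about x 58.5 with its top at z 125 in the rack frame, as expected. In the picture the lug is at (313,20) and the pencil line at (465,115). Now the bolt knob.

>>> jog_arm:
  delta_pos:
    - [1.24,-5.5,-1]
    - [1.24,-5.5,-1]
    - [1.24,-5.5,-1]
    - [1.24,-5.5,-1]
    - [1.24,-5.5,-1]
    - [1.24,-5.5,-1]
    - [1.21,-5.5,-1]
    - [0,0,-4]
    - [0,0,-2]
    - [0,0,0]
    - [0,0,0]
  roll: [0,0,0,0,0,0,0,0,0,0,0]

```text
time_s: 32.05
eef_pos: [510.5, -67.8, 179.0]
ee_rot: [0.031, -0.032, -0.706, 0.707]
ft_force: [0.0, 0.6, -0.0]
finger_gap: 51.6
```

```bash
python3 - <<'E'
from h import *
np.set_printoptions(precision=1,suppress=True)
for n in("wrist","scene","side"):
    p=arm.get_image(n); X=cloud(p).reshape(-1,3); m=(abs(X[:,0]-510)<30)&(abs(X[:,1]+66)<25)&(X[:,2]>108)&(X[:,2]<150); a=X[m]
    if len(a)>4: print(n,len(a),a.mean(0),a.min(0),a.max(0))
print(jaw())
E
```

```text
wrist 891 [514.9 -68.2 136.9] [504.7 -76.  108.2] [520.5 -59.7 146.9]
scene 54 [517.  -63.9 130. ] [508.4 -71.5 108.2] [522.  -57.8 146.4]
side 68 [508.7 -62.4 130.3] [501.4 -72.9 108.8] [517.5 -57.6 146.6]
(array([510.5, -67.6, 179.4]), np.float64(-95.12196432031602), np.float64(-0.9999970925582873))
```

>>> jog_arm:
  delta_pos:
    - [0.1,0,-3]
    - [0,0,-2.5]
    - [0,0,-1.3]
    - [0,0,0]
    - [0,0,0]
  roll: [0,0,0,0,0]

```text
time_s: 32.83
eef_pos: [511.6, -67.7, 111.3]
ee_rot: [0.031, -0.032, -0.706, 0.707]
ft_force: [0.8, -0.6, -0.3]
finger_gap: 51.8
```

>>> jog_arm:
  delta_pos:
    - [0,0,0]
    - [0,0,0]
    - [0,0,0]
    - [0,0,0]
    - [0,0,0]
  roll: [0,0,0,0,0]
  fingers: 255

```text
time_s: 33.45
eef_pos: [511.2, -67.5, 110.8]
ee_rot: [0.031, -0.032, -0.706, 0.706]
ft_force: [-0.4, -0.3, 6.1]
finger_gap: 14.6
```

>>> jog_arm:
  delta_pos:
    - [0.06,0.7,0]
    - [0.06,0.7,0]
    - [0.07,0.7,0]
    - [0.06,0.7,0]
    - [0.06,0.5,0]
    - [0,0,0]
    - [0,0,0]
  roll: [0,0,0,0,0,0,0]

```text
time_s: 34.33
eef_pos: [514.0, -36.4, 110.8]
ee_rot: [0.031, -0.032, -0.705, 0.708]
ft_force: [-2.8, -8.0, 4.9]
finger_gap: 14.6
```

>>> jog_arm:
  delta_pos:
    - [0.02,0.2,0]
    - [0.02,0.2,0]
    - [0.02,0.2,0]
    - [0,0,0]
    - [0,0,0]
  roll: [0,0,0,0,0]

```text
time_s: 34.95
eef_pos: [514.1, -35.8, 110.8]
ee_rot: [0.032, -0.031, -0.701, 0.712]
ft_force: [-7.5, -31.1, 3.1]
finger_gap: 14.6
```

>>> jog_arm:
  delta_pos:
    - [-0.03,-0.3,0]
    - [-0.01,-0.1,0]
    - [0,0,0]
  roll: [0,0,0]

```text
time_s: 35.33
eef_pos: [514.0, -36.2, 110.8]
ee_rot: [0.032, -0.031, -0.704, 0.709]
ft_force: [-4.0, -14.9, 4.4]
finger_gap: 14.7
```

>>> jog_arm:
  delta_pos:
    - [0,0,0]
    - [0,0,0]
    - [0,0,0]
    - [0,0,4]
    - [0,0,6]
    - [-4,-3,6]
    - [-4,-3,2]
    - [0,0,0]
    - [0,0,0]
  roll: [0,0,0,0,0,0,0,0,0]
  fingers: 150

```text
time_s: 36.45
eef_pos: [442.0, -86.0, 277.5]
ee_rot: [-0.032, 0.032, 0.707, -0.706]
ft_force: [-0.5, -0.0, 1.3]
finger_gap: 35.3
```

```bash
python3 - <<'E'
from h import *
np.set_printoptions(precision=1,suppress=True)
c=.9957;sn=-.0924
for n in("wrist","scene","side"):
    p=arm.get_image(n); X=cloud(p).reshape(-1,3); m=(abs(X[:,0]-513)<30)&(abs(X[:,1]+40)<40)&(X[:,2]>118)&(X[:,2]<150); a=X[m]
    if n=="wrist": save(p,"w6.png",s=1.2)
    if len(a)>4:
        d=a[:,:2]-[495,178]; r=np.c_[c*d[:,0]+sn*d[:,1], -sn*d[:,0]+c*d[:,1], a[:,2]]; print(n,len(a),r.mean(0),r.min(0),r.max(0))
    if n!="wrist":
        for a,cc in ((400,460),(460,530),(550,620)):
            m=(X[:,0]>a)&(X[:,0]<cc)&(X[:,1]>-420)&(X[:,1]<-280)&(X[:,2]>178)&(X[:,2]<195); b=X[m]; print("  board",len(b), cv2.minAreaRect(b[:,:2].astype(np.float32)) if len(b)>3 else "")
print(jaw())
E
```

```text
wrist 374 [  39.5 -214.4  141.2] [  31.5 -220.9  118.5] [  48.1 -205.4  146.5]
scene 45 [  43.4 -209.   135. ] [  36.2 -216.5  118.6] [  48.3 -201.9  146.1]
  board 129 ((434.0569152832031, -339.4322204589844), (72.82743072509766, 19.33331871032715), 83.7158203125)
  board 140 ((485.3452453613281, -343.15557861328125), (73.49384307861328, 16.267728805541992), 83.03596496582031)
  board 148 ((585.2366943359375, -357.2979736328125), (73.4585952758789, 16.066585540771484), 82.16073608398438)
side 56 [  35.8 -208.2  134.5] [  28.7 -216.   118.8] [  43.7 -202.8  147.3]
  board 91 ((433.3252258300781, -340.44830322265625), (73.81830596923828, 13.216143608093262), 82.80400085449219)
  board 0 
  board 91 ((582.7693481445312, -357.7094421386719), (76.77608489990234, 14.863985061645508), 84.27757263183594)
(array([442.1, -85.6, 276.8]), np.float64(-95.06057678344197), np.float64(-0.9999969288737968))
```

View pics/w6.png

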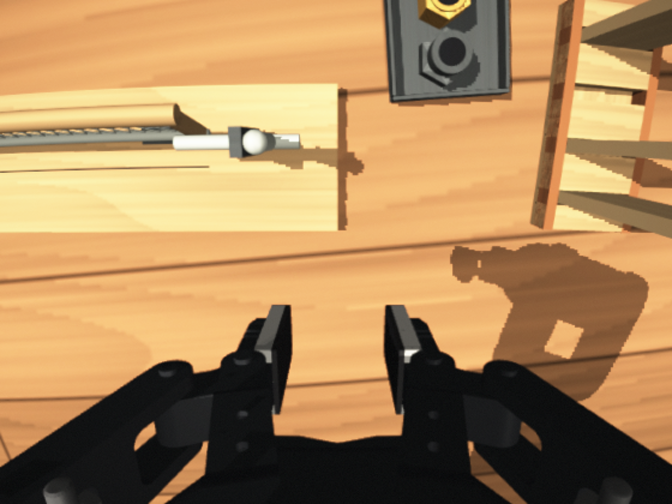

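The wrist view shows the knob at (255,142) seated against its bracket at (237,142), with the rod end at (175,142) past the gate's end. The bolt is home. Now the boards.

>>> jog_arm:
  delta_pos:
    - [1.58,-3.0,0]
    - [1.58,-3.0,0]
    - [1.58,-3.0,0]
    - [1.58,-3.0,0]
    - [1.58,-3.0,0]
    - [1.58,-3.0,0]
    - [1.58,-3.0,0]
    - [1.58,-3.0,0]
    - [1.58,-3.1,0]
    - [0,0,0]
    - [0,0,0]
  roll: [9.8,9.8,9.8,9.8,9.8,9.9,9.9,9.9,9.8,0,0]

```text
time_s: 37.98
eef_pos: [584.3, -356.3, 276.8]
ee_rot: [0.47, -0.47, 0.529, -0.527]
ft_force: [0.1, 0.4, 0.4]
finger_gap: 34.9
```

```bash
cat > brd.py <<'E'
from h import *
np.set_printoptions(precision=1,suppress=True)
p=arm.get_image("wrist"); print(jaw(),p["xyz"]); X=cloud(p)
m=(X[:,:,2]>178)&(X[:,:,2]<195)&(X[:,:,1]<-280)&(X[:,:,1]>-420)&(X[:,:,0]>400)&(X[:,:,0]<630); n,l,st,c=cv2.connectedComponentsWithStats(m.astype(np.uint8))
for i in range(1,n):
    if st[i,4]>60:
        a=X[l==i]; t=np.percentile(a[:,2],90); a=a[a[:,2]>t-4]; print(st[i],[np.round(v,1) for v in cv2.minAreaRect(a[:,:2].astype(np.float32))],t)
E
python3 brd.py
```

```text
(array([ 584.3, -356.2,  277.3]), np.float64(-6.63178504604573), np.float64(-0.9999987753321218)) [ 593.1 -288.8  419.4]
[ 129  166   30   95 2006] [array([ 484.5, -345.5]), array([70. , 13.1]), np.float64(82.5)] 188.69109393983473
[ 272  167   18   97 1616] [array([ 584. , -358.5]), array([70.1, 12. ]), np.float64(82.7)] 188.82847001437514
[  62  169   37   94 2109] [array([ 434.9, -341.9]), array([70.1, 14. ]), np.float64(82.8)] 188.74405676012853
```

>>> jog_arm:
  delta_pos:
    - [0,-0.2,-4]
    - [0,0,-4]
    - [0,0,-3]
    - [0,0,-1.5]
    - [0,0,-0.5]
    - [0,0,0]
    - [0,0,0]
  roll: [-0.5,0,0,0,0,0,0]

```text
time_s: 38.9
eef_pos: [584.9, -359.9, 149.8]
ee_rot: [-0.468, 0.468, -0.529, 0.531]
ft_force: [0.3, 0.6, 0.3]
finger_gap: 35.3
```

>>> jog_arm:
  delta_pos:
    - [0,0,0]
    - [0,0,0]
    - [0,0,0]
    - [0,0,0]
    - [0,0,4]
    - [0,0,6]
    - [0,0,6]
    - [0,0,2]
    - [0,0,0]
  roll: [0,0,0,0,0,0,0,0,0]
  fingers: 255
  squeeze: 60

```text
time_s: 40.02
eef_pos: [584.4, -359.5, 328.5]
ee_rot: [-0.468, 0.468, -0.53, 0.531]
ft_force: [0.2, 0.2, -1.3]
finger_gap: 11.5
```

>>> jog_arm:
  delta_pos:
    - [-0.67,5.72,0]
    - [-0.67,5.72,0]
    - [-0.67,5.72,0]
    - [-0.67,5.72,0]
    - [-0.67,5.72,0]
    - [-0.67,5.72,0]
    - [-0.67,5.72,0]
    - [-0.66,5.72,0]
    - [-0.66,5.72,0]
    - [-0.66,5.73,0]
    - [-0.66,5.73,0]
    - [0,0,0]
  roll: [0.9,0.9,0,0,0,0,0,0,0,0,0,0]

```text
time_s: 41.52
eef_pos: [508.5, 272.9, 323.6]
ee_rot: [0.475, -0.48, 0.523, -0.52]
ft_force: [0.6, -0.4, -1.7]
finger_gap: 11.2
```

```bash
python3 - <<'E'
from h import *
np.set_printoptions(precision=1,suppress=True)
for i in range(4): p=arm.get_image("wrist"); print(jaw(),arm.read_state()["finger_gap"])
q=arm.get_image("side"); X=cloud(q); 
m=(X[:,:,2]>185)&(X[:,:,2]<380)&(X[:,:,1]>215)&(X[:,:,1]<330)&(X[:,:,0]>480)&(X[:,:,0]<550); a=X[m]; 
for z in (200,220,240,260,280,300): b=a[abs(a[:,2]-z)<5]; print(z,len(b),b.mean(0) if len(b) else "")
save(p,"w7.png",s=1.2)
E
```

```text
(array([509.1, 271.1, 324. ]), np.float64(-5.155150492679184), np.float64(-0.9999786810696631)) 11.459094173788285
(array([509.7, 270. , 324.6]), np.float64(-5.274952252922553), np.float64(-0.999984224655375)) 11.384875268056735
(array([510.2, 269.3, 325.3]), np.float64(-5.356383849035241), np.float64(-0.9999898801203018)) 11.460634893411774
(array([510.5, 268.9, 326. ]), np.float64(-5.410815451599454), np.float64(-0.9999943246901138)) 11.32241210822384
200 58 [505.4 278.8 199.9]
220 62 [505.1 278.  220.4]
240 74 [505.3 277.6 240.2]
260 71 [506.1 280.4 260.3]
280 72 [505.5 279.3 279.9]
300 70 [505.3 278.6 299.5]
```

View pics/w7.png

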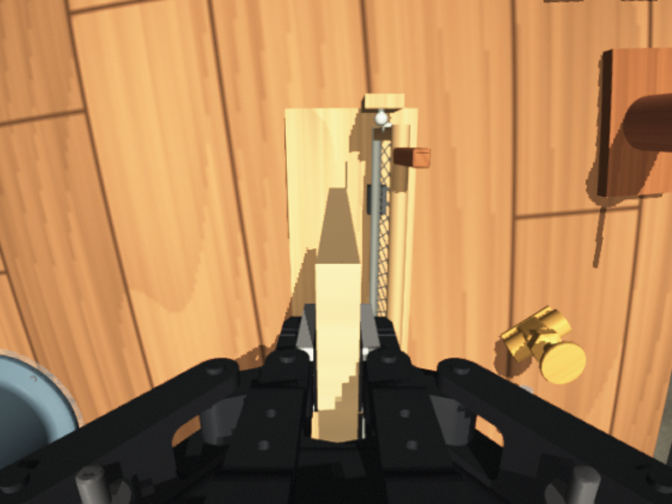

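The view shows the board held upright at (338,350), the pencil line's far end at (346,175), the rail at (400,240) and the lug at (415,157).

```bash
python3 - <<'E'
from h import *
p=arm.get_image("wrist")
for u,v in((346,163),(346,185)):
    w=onz(p,(u/1.2,v/1.2),18); d=w[:2]-[495,178]; print(w,"rack x",.9957*d[0]-.0924*d[1],"y",.0924*d[0]+.9957*d[1])
print(jaw())
E
```

```text
[523.96368067 309.74206333  18.        ] rack x 16.666170194809027 y 133.85181654699775
[521.84279277 286.02050953  18.        ] rack x 16.74627368133773 y 110.0362953897032
(array([511.01846417, 268.74723427, 327.17204   ]), np.float64(-5.449456512893351), np.float64(-0.9999989839461344))
```

>>> jog_arm:
  delta_pos:
    - [0,0,-5]
    - [0,0,-5]
    - [0,0,-3.5]
    - [0,0,-1.5]
    - [0,0,0]
    - [0,0,0]
    - [0,0,0]
  roll: [0,0,0,0,0,0,0]

```text
time_s: 42.7
eef_pos: [512.0, 270.3, 180.0]
ee_rot: [-0.477, 0.475, -0.522, 0.523]
ft_force: [0.1, 0.1, -1.1]
finger_gap: 11.4
```

>>> jog_arm:
  delta_pos:
    - [0,0,-1]
    - [0,0,-0.6]
    - [0,0,0]
    - [0,0,-0.2]
    - [0,0,0]
    - [0,0,0]
  roll: [0,0,0,0,0,0]

```text
time_s: 43.45
eef_pos: [511.0, 270.0, 160.2]
ee_rot: [-0.476, 0.476, -0.523, 0.523]
ft_force: [0.2, -0.1, -1.0]
finger_gap: 11.4
```

>>> jog_arm:
  delta_pos:
    - [0,0,-0.15]
    - [0,0,0]
    - [0,0,0]
  roll: [0,0,0]

```text
time_s: 43.82
eef_pos: [511.2, 270.0, 159.1]
ee_rot: [-0.476, 0.476, -0.523, 0.523]
ft_force: [-0.1, -1.6, 1.8]
finger_gap: 11.6
```

>>> jog_arm:
  delta_pos:
    - [0,0,0]
    - [0,0,0]
    - [0,0,0]
    - [0,0,0]
  roll: [0,0,0,0]
  fingers: 178

```text
time_s: 44.32
eef_pos: [510.8, 270.0, 158.5]
ee_rot: [0.476, -0.476, 0.523, -0.523]
ft_force: [-1.0, -0.2, -0.3]
finger_gap: 25.6
```

>>> jog_arm:
  delta_pos:
    - [0.5,-0.05,0]
    - [0.5,-0.05,0]
    - [0.5,-0.05,0]
    - [0.5,-0.05,0]
    - [0.5,-0.05,0]
    - [0.5,-0.05,0]
    - [0.5,-0.05,0]
    - [0.5,-0.05,0]
    - [0.5,-0.05,0]
    - [0.5,-0.05,0]
    - [0.5,-0.05,0]
    - [0,0,0]
  roll: [0,0,0,0,0,0,0,0,0,0,0,0]

```text
time_s: 45.82
eef_pos: [566.2, 264.4, 158.6]
ee_rot: [0.476, -0.476, 0.523, -0.523]
ft_force: [-0.8, -0.7, 0.2]
finger_gap: 26.0
```

```bash
cat > lean.py <<'E'
from h import *
import sys
np.set_printoptions(precision=1,suppress=True)
c=.9957;sn=-.0924
print(jaw(),arm.read_state()["ft_force"])
for n in ("scene","side"):
    q=arm.get_image(n); X=cloud(q).reshape(-1,3); d=X[:,:2]-[495,178]; r=np.c_[c*d[:,0]+sn*d[:,1],-sn*d[:,0]+c*d[:,1],X[:,2]]
    for yc in map(float,sys.argv[1:]):
        m=(abs(r[:,1]-yc)<30)&(r[:,2]>25)&(r[:,2]<185)&(r[:,0]>-40)&(r[:,0]<110); a=r[m]; o=[]
        for z in (40,80,135,150,165,180):
            b=a[abs(a[:,2]-z)<5]; o.append((z,len(b),round(np.percentile(b[:,0],15),1) if len(b)>3 else None))
        print(n,yc,o)
        m=(abs(r[:,1]-yc)<60)&(r[:,2]>150)&(r[:,2]<200)&(r[:,0]>30)&(r[:,0]<110)
        if m.sum()>9: b=r[m]; print("   y range",np.percentile(b[:,1],[3,97]))
E
python3 lean.py 93
```

```text
(array([566.2, 264.4, 158.6]), np.float64(-5.354056860296552), np.float64(-0.9999999983072981)) [-0.8 -0.7  0.2]
scene 93.0 [(40, 64, np.float64(24.9)), (80, 9, np.float64(54.5)), (135, 14, np.float64(55.5)), (150, 13, np.float64(60.8)), (165, 20, np.float64(66.7)), (180, 29, np.float64(72.9))]
   y range [ 61.8 150.9]
side 93.0 [(40, 71, np.float64(6.5)), (80, 76, np.float64(21.0)), (135, 75, np.float64(40.8)), (150, 38, np.float64(46.2)), (165, 51, np.float64(42.7)), (180, 84, np.float64(42.3))]
   y range [ 87.  149.3]
```

>>> jog_arm:
  delta_pos:
    - [0,0,0]
    - [0,0,0]
    - [0,0,0]
    - [0.7,-0.07,2]
    - [0.7,-0.07,2]
    - [0,0,4]
    - [0,0,5]
    - [-4,-4,2]
    - [-2,-6,0]
    - [0,0,0]
  roll: [0,0,0,0,0,0,0,0,0,0]
  fingers: 80

```text
time_s: 47.18
eef_pos: [520.1, 161.3, 311.1]
ee_rot: [-0.476, 0.474, -0.523, 0.525]
ft_force: [0.1, 0.7, 0.4]
finger_gap: 58.4
```

```bash
python3 lean.py 93; python3 - <<'E'
from h import *
p=arm.get_image("wrist"); save(p,"w8.png",s=1.2)
E
```

```text
(array([520.1, 161.3, 311.1]), np.float64(-5.566881084834801), np.float64(-0.9999937847811835)) [0.1 0.7 0.4]
scene 93.0 [(40, 75, np.float64(24.3)), (80, 6, np.float64(55.4)), (135, 21, np.float64(55.6)), (150, 23, np.float64(60.7)), (165, 28, np.float64(66.4)), (180, 35, np.float64(70.7))]
   y range [ 62.3 149.9]
side 93.0 [(40, 69, np.float64(6.3)), (80, 67, np.float64(20.8)), (135, 81, np.float64(40.7)), (150, 81, np.float64(46.4)), (165, 83, np.float64(51.6)), (180, 85, np.float64(57.1))]
   y range [ 61.7 149.1]
```

View pics/w8.png

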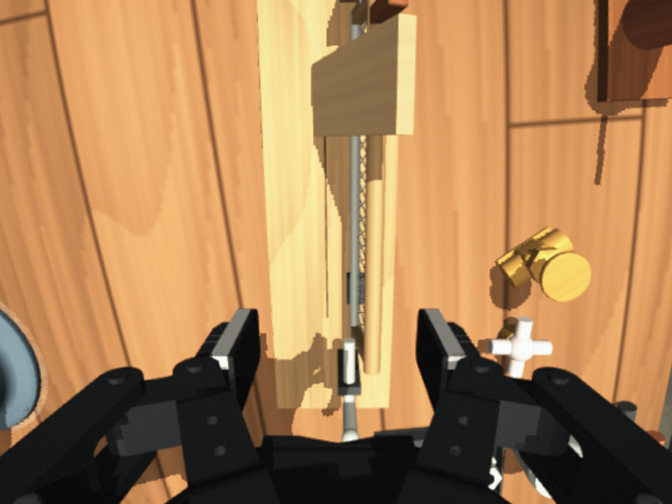

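Board C leans square on the rail at (365,75). Next is board B.

>>> jog_arm:
  delta_pos:
    - [-0.4,-5.63,0]
    - [-0.4,-5.63,0]
    - [-0.4,-5.63,0]
    - [-0.4,-5.63,0]
    - [-0.4,-5.63,0]
    - [-0.4,-5.63,0]
    - [-0.4,-5.63,0]
    - [-0.4,-5.63,0]
    - [-0.36,-5.63,-1.5]
    - [0,0,-2]
    - [0,0,0]
    - [0,0,0]
  roll: [-0.8,-0.8,0,0,0,0,0,0,0,0,0,0]
  fingers: 150

```text
time_s: 48.82
eef_pos: [485.5, -341.8, 274.3]
ee_rot: [-0.469, 0.469, -0.529, 0.529]
ft_force: [-0.5, -0.6, 1.4]
finger_gap: 35.2
```

```bash
python3 brd.py
```

```text
(array([ 485.5, -341.9,  274.7]), np.float64(-6.815062065579878), np.float64(-0.9999987171624733)) [ 494.1 -274.   416.8]
[ 272  170   18   97 1652] [array([ 485. , -345.5]), array([70.1, 11.7]), np.float64(82.8)] 188.92058999330976
[ 198  173   25   97 1828] [array([ 434.9, -341.9]), array([69.9, 12.7]), np.float64(82.9)] 188.8713356518631
```

>>> jog_arm:
  delta_pos:
    - [-0.05,-0.35,-4]
    - [0,0,-4]
    - [0,0,-3]
    - [0,0,-1]
    - [0,0,-0.5]
    - [0,0,0]
    - [0,0,0]
  roll: [-0.3,0,0,0,0,0,0]

```text
time_s: 49.75
eef_pos: [484.7, -347.0, 150.1]
ee_rot: [-0.468, 0.467, -0.53, 0.531]
ft_force: [-0.0, -0.6, -0.1]
finger_gap: 35.5
```

>>> jog_arm:
  delta_pos:
    - [0,0,0]
    - [0,0,0]
    - [0,0,0]
    - [0,0,0]
    - [0,0,4]
    - [0,0,6]
    - [0,0,6]
    - [0,0,2]
    - [0,0,0]
    - [0,0,0]
  roll: [0,0,0,0,0,0,0,0,0,0]
  fingers: 255

```text
time_s: 51.0
eef_pos: [483.2, -345.5, 325.0]
ee_rot: [0.467, -0.467, 0.533, -0.529]
ft_force: [0.0, 0.1, -1.8]
finger_gap: 11.2
```

>>> jog_arm:
  delta_pos:
    - [0.23,5.9,0]
    - [0.23,5.9,0]
    - [0.23,5.9,0]
    - [0.23,5.9,0]
    - [0.23,5.9,0]
    - [0.23,5.9,0]
    - [0.23,5.9,0]
    - [0.23,5.9,0]
    - [0.23,5.87,0]
    - [0,0,0]
    - [0,0,0]
    - [0,0,0]
  roll: [0.9,0.9,0,0,0,0,0,0,0,0,0,0]

```text
time_s: 52.5
eef_pos: [504.6, 183.1, 327.5]
ee_rot: [0.475, -0.476, 0.524, -0.523]
ft_force: [-0.6, -0.9, -1.7]
finger_gap: 11.2
```

>>> jog_arm:
  delta_pos:
    - [0,0,-5]
    - [0,0,-5]
    - [0,0,-3]
    - [0,0,-1]
    - [0,0,0]
    - [0,0,0]
    - [0,0,0]
  roll: [0,0,0,0,0,0,0]

```text
time_s: 53.38
eef_pos: [505.6, 184.4, 190.2]
ee_rot: [-0.477, 0.475, -0.523, 0.524]
ft_force: [0.6, -0.3, -1.2]
finger_gap: 11.5
```

```bash
python3 lean.py 93; python3 -c "
from h import *
for i in range(2): arm.get_image('side'); print(jaw(), arm.read_state()['finger_gap'])"
```

```text
(array([505.6, 184.4, 190.2]), np.float64(-5.437619725462388), np.float64(-0.9999961783197099)) [ 0.6 -0.3 -1.2]
scene 93.0 [(40, 74, np.float64(26.2)), (80, 8, np.float64(53.9)), (135, 21, np.float64(55.9)), (150, 27, np.float64(61.6)), (165, 25, np.float64(66.7)), (180, 39, np.float64(71.5))]
   y range [ 62.6 150.2]
side 93.0 [(40, 70, np.float64(6.7)), (80, 71, np.float64(20.7)), (135, 72, np.float64(40.8)), (150, 72, np.float64(46.3)), (165, 82, np.float64(51.7)), (180, 84, np.float64(57.5))]
   y range [ 62.2 148.6]
(array([505.08543494, 184.41380646, 189.32444089]), np.float64(-5.431197069612853), np.float64(-0.9999991389180863)) 11.192494902135865
(array([504.96560007, 184.38436403, 189.10621172]), np.float64(-5.434723474652778), np.float64(-0.9999995842863368)) 11.430252614819734
```

>>> jog_arm:
  delta_pos:
    - [0,0,-1.3]
    - [0,0,-0.9]
    - [0,0,-0.4]
    - [0,0,0]
    - [0,0,-0.2]
    - [0,0,0]
    - [0,0,0]
  roll: [0,0,0,0,0,0,0]

```text
time_s: 54.45
eef_pos: [504.9, 184.3, 160.8]
ee_rot: [-0.476, 0.476, -0.523, 0.523]
ft_force: [0.1, -1.0, -1.0]
finger_gap: 11.5
```

>>> jog_arm:
  delta_pos:
    - [0,0,-0.15]
    - [0,0,0]
    - [0,0,0]
  roll: [0,0,0]

```text
time_s: 54.82
eef_pos: [505.0, 184.3, 159.4]
ee_rot: [-0.476, 0.476, -0.523, 0.523]
ft_force: [-0.8, 0.3, 1.0]
finger_gap: 11.4
```

>>> jog_arm:
  delta_pos:
    - [0,0,0]
    - [0,0,0]
    - [0,0,0]
    - [0,0,0]
  roll: [0,0,0,0]
  fingers: 178

```text
time_s: 55.32
eef_pos: [504.7, 184.3, 159.0]
ee_rot: [0.476, -0.476, 0.523, -0.523]
ft_force: [0.8, -0.5, -0.2]
finger_gap: 25.8
```

>>> jog_arm:
  delta_pos:
    - [0.5,-0.05,0]
    - [0.5,-0.05,0]
    - [0.5,-0.05,0]
    - [0.5,-0.05,0]
    - [0.5,-0.05,0]
    - [0.5,-0.05,0]
    - [0.5,-0.05,0]
    - [0.5,-0.05,0]
    - [0.5,-0.05,0]
    - [0.5,-0.05,0]
    - [0.5,-0.05,0]
    - [0,0,0]
  roll: [0,0,0,0,0,0,0,0,0,0,0,0]

```text
time_s: 56.82
eef_pos: [560.0, 178.7, 159.1]
ee_rot: [-0.476, 0.476, -0.523, 0.523]
ft_force: [1.2, 0.3, 1.0]
finger_gap: 26.0
```

```bash
python3 lean.py 8
```

```text
(array([560. , 178.7, 159.1]), np.float64(-5.450379201154649), np.float64(-0.9999999973556051)) [1.2 0.3 1. ]
scene 8.0 [(40, 49, np.float64(21.5)), (80, 8, np.float64(53.3)), (135, 14, np.float64(56.3)), (150, 17, np.float64(63.0)), (165, 19, np.float64(67.8)), (180, 29, np.float64(73.0))]
   y range [-22.7  66.4]
side 8.0 [(40, 61, np.float64(5.3)), (80, 63, np.float64(20.0)), (135, 65, np.float64(40.6)), (150, 38, np.float64(45.7)), (165, 54, np.float64(44.9)), (180, 95, np.float64(42.1))]
   y range [-0.5 66.3]
```

>>> jog_arm:
  delta_pos:
    - [0,0,0]
    - [0,0,0]
    - [0,0,0]
    - [0.7,-0.07,2]
    - [0.7,-0.07,2]
    - [0,0,4]
    - [0,0,5]
    - [-4,-4,2]
    - [-2,-5.8,0]
    - [0,0,0]
  roll: [0,0,0,0,0,0,0,0,0,0]
  fingers: 80

```text
time_s: 58.18
eef_pos: [513.0, 76.9, 309.6]
ee_rot: [-0.475, 0.474, -0.524, 0.525]
ft_force: [0.0, -0.1, -0.3]
finger_gap: 58.4
```

>>> jog_arm:
  delta_pos:
    - [-1,-5.3,0]
    - [-1,-5.3,0]
    - [-1,-5.3,0]
    - [-1,-5.3,0]
    - [-1,-5.3,0]
    - [-1,-5.3,0]
    - [-1,-5.3,0]
    - [-0.9,-5.3,-1.5]
    - [0,0,-2]
    - [0,0,0]
    - [0,0,0]
  roll: [-0.8,-0.8,0,0,0,0,0,0,0,0,0]
  fingers: 150

```text
time_s: 59.55
eef_pos: [435.5, -343.5, 274.6]
ee_rot: [-0.469, 0.469, -0.529, 0.529]
ft_force: [0.7, -0.2, 0.1]
finger_gap: 35.3
```

```bash
python3 brd.py; python3 lean.py 93 8
```

```text
(array([ 435.6, -343.7,  275. ]), np.float64(-6.9275915434548025), np.float64(-0.9999989381357659)) [ 444.3 -275.7  417.1]
[ 271  162   18   99 1691] [array([ 434.9, -342.4]), array([70.6, 11.7]), np.float64(82.6)] 188.85952043211924
(array([ 435.6, -343.7,  275. ]), np.float64(-6.9275915434548025), np.float64(-0.9999989381357659)) [-0.3 -0.5 -0.3]
scene 93.0 [(40, 69, np.float64(28.0)), (80, 12, np.float64(54.3)), (135, 27, np.float64(55.8)), (150, 30, np.float64(61.2)), (165, 29, np.float64(66.4)), (180, 37, np.float64(70.1))]
   y range [ 35.7 149. ]
scene 8.0 [(40, 37, np.float64(22.4)), (80, 11, np.float64(54.2)), (135, 25, np.float64(56.1)), (150, 26, np.float64(61.5)), (165, 25, np.float64(67.4)), (180, 47, np.float64(72.5))]
   y range [-21.9  66. ]
side 93.0 [(40, 75, np.float64(6.2)), (80, 69, np.float64(21.2)), (135, 75, np.float64(40.6)), (150, 82, np.float64(45.9)), (165, 80, np.float64(52.0)), (180, 85, np.float64(57.6))]
   y range [ 35.8 148.5]
side 8.0 [(40, 62, np.float64(4.7)), (80, 59, np.float64(20.5)), (135, 71, np.float64(41.1)), (150, 71, np.float64(46.3)), (165, 75, np.float64(52.3)), (180, 81, np.float64(57.9))]
   y range [-23.6  64.3]
```

>>> jog_arm:
  delta_pos:
    - [-0.05,0.1,-4]
    - [0,0,-4]
    - [0,0,-3]
    - [0,0,-1]
    - [0,0,-0.5]
    - [0,0,0]
    - [0,0,0]
  roll: [-0.3,0,0,0,0,0,0]

```text
time_s: 60.58
eef_pos: [434.8, -344.2, 150.4]
ee_rot: [-0.467, 0.467, -0.53, 0.532]
ft_force: [0.6, 0.4, 0.9]
finger_gap: 35.1
```

>>> jog_arm:
  delta_pos:
    - [0,0,0]
    - [0,0,0]
    - [0,0,0]
    - [0,0,0]
    - [0,0,4]
    - [0,0,6]
    - [0,0,6]
    - [0,0,2]
    - [0,0,0]
    - [0,0,0]
  roll: [0,0,0,0,0,0,0,0,0,0]
  fingers: 255

```text
time_s: 61.82
eef_pos: [433.4, -342.6, 325.5]
ee_rot: [0.467, -0.467, 0.533, -0.529]
ft_force: [0.4, 1.0, -1.6]
finger_gap: 11.0
```

>>> jog_arm:
  delta_pos:
    - [0.77,5.5,0]
    - [0.77,5.5,0]
    - [0.77,5.5,0]
    - [0.77,5.5,0]
    - [0.77,5.5,0]
    - [0.77,5.5,0]
    - [0.77,5.5,0]
    - [0.78,5.5,0]
    - [0,0,0]
    - [0,0,0]
    - [0,0,0]
  roll: [0.9,0.9,0,0,0,0,0,0,0,0,0]

```text
time_s: 63.2
eef_pos: [495.6, 95.4, 328.0]
ee_rot: [0.474, -0.475, 0.524, -0.524]
ft_force: [0.9, 0.1, -1.0]
finger_gap: 11.2
```

>>> jog_arm:
  delta_pos:
    - [0,0,-5]
    - [0,0,-5]
    - [0,0,-3]
    - [0,0,-1]
    - [0,0,0]
    - [0,0,0]
    - [0,0,0]
    - [0,0,0]
  roll: [0,0,0,0,0,0,0,0]

```text
time_s: 64.2
eef_pos: [496.4, 96.4, 189.9]
ee_rot: [-0.476, 0.475, -0.523, 0.524]
ft_force: [-0.2, -0.3, -0.7]
finger_gap: 11.5
```

>>> jog_arm:
  delta_pos:
    - [0,0,-1.3]
    - [0,0,-0.9]
    - [0,0,-0.4]
    - [0,0,0]
    - [0,0,-0.2]
    - [0,0,0]
    - [0,0,0]
  roll: [0,0,0,0,0,0,0]

```text
time_s: 65.08
eef_pos: [496.1, 96.4, 161.3]
ee_rot: [-0.475, 0.475, -0.523, 0.524]
ft_force: [-0.3, 0.3, -2.9]
finger_gap: 11.5
```

>>> jog_arm:
  delta_pos:
    - [0,0,-0.15]
    - [0,0,0]
    - [0,0,0]
  roll: [0,0,0]

```text
time_s: 65.45
eef_pos: [496.2, 96.4, 159.9]
ee_rot: [-0.475, 0.475, -0.523, 0.524]
ft_force: [1.1, -0.1, 0.4]
finger_gap: 11.6
```

>>> jog_arm:
  delta_pos:
    - [0,0,-0.08]
    - [0,0,0]
  roll: [0,0]

```text
time_s: 65.7
eef_pos: [496.5, 96.4, 159.9]
ee_rot: [-0.476, 0.475, -0.523, 0.524]
ft_force: [-0.9, 0.9, 5.4]
finger_gap: 11.6
```

>>> jog_arm:
  delta_pos:
    - [0,0,0]
    - [0,0,0]
    - [0,0,0]
    - [0,0,0]
  roll: [0,0,0,0]
  fingers: 178

```text
time_s: 66.2
eef_pos: [495.8, 96.4, 158.6]
ee_rot: [0.475, -0.475, 0.524, -0.524]
ft_force: [0.2, -0.1, 0.6]
finger_gap: 25.7
```

>>> jog_arm:
  delta_pos:
    - [0.5,-0.05,0]
    - [0.5,-0.05,0]
    - [0.5,-0.05,0]
    - [0.5,-0.05,0]
    - [0.5,-0.05,0]
    - [0.5,-0.05,0]
    - [0.5,-0.05,0]
    - [0.5,-0.05,0]
    - [0.5,-0.05,0]
    - [0.5,-0.05,0]
    - [0.5,-0.05,0]
    - [0,0,0]
  roll: [0,0,0,0,0,0,0,0,0,0,0,0]

```text
time_s: 67.7
eef_pos: [551.2, 90.9, 158.8]
ee_rot: [0.475, -0.475, 0.524, -0.524]
ft_force: [-0.9, 0.6, 0.6]
finger_gap: 26.0
```

```bash
python3 lean.py -80
```

```text
(array([551.2,  90.9, 158.8]), np.float64(-5.541425663934767), np.float64(-0.9999999999113631)) [-0.9  0.6  0.6]
scene -80.0 [(40, 66, np.float64(24.5)), (80, 6, np.float64(54.3)), (135, 13, np.float64(55.7)), (150, 12, np.float64(60.7)), (165, 25, np.float64(66.7)), (180, 26, np.float64(72.1))]
   y range [-109.7  -21. ]
side -80.0 [(40, 55, np.float64(7.3)), (80, 58, np.float64(21.4)), (135, 53, np.float64(41.0)), (150, 34, np.float64(46.0)), (165, 40, np.float64(43.9)), (180, 80, np.float64(40.2))]
   y range [-90.7 -22.6]
```

Leaning as planned. I'm releasing, retreating and doing a final check.

>>> jog_arm:
  delta_pos:
    - [0,0,0]
    - [0,0,0]
    - [0,0,0]
    - [0.7,-0.07,2]
    - [0.7,-0.07,2]
    - [0,0,4]
    - [0,0,5]
    - [-5,-1,2]
    - [-6,0,0]
    - [-5,0,0]
    - [0,0,0]
    - [0,0,0]
  roll: [0,0,0,0,0,0,0,0,0,0,0,0]
  fingers: 80

```text
time_s: 69.3
eef_pos: [405.3, 79.4, 309.2]
ee_rot: [-0.476, 0.475, -0.523, 0.524]
ft_force: [0.3, 0.7, -0.7]
finger_gap: 58.5
```

```bash
python3 lean.py 93 8 -80; python3 - <<'E'
from h import *
np.set_printoptions(precision=1,suppress=True)
c=.9957;sn=-.0924
p=arm.get_image("scene"); save(p,"sc9.png",crop=(160,120,440,330),s=2.8); X=cloud(p)
m=(X[:,:,2]>30)&(X[:,:,2]<60)&(X[:,:,1]>-250)&(X[:,:,1]<-150)&(X[:,:,0]>545)&(X[:,:,0]<712)
n,l,st,_=cv2.connectedComponentsWithStats(m.astype(np.uint8)); print("tray",[X[l==i].mean(0) for i in range(1,n) if st[i,4]>20])
r=X.reshape(-1,3); d=r[:,:2]-[495,178]; r=np.c_[c*d[:,0]+sn*d[:,1],-sn*d[:,0]+c*d[:,1],r[:,2]]
m=(r[:,2]>175)&(r[:,2]<200)&(r[:,0]>30)&(r[:,0]<110)&(abs(r[:,1])<150); y=np.sort(r[m][:,1]); print("top y edges",[ (g[0],g[-1]) for g in np.split(y,np.where(np.diff(y)>6)[0]+1)])
k=r[(abs(r[:,0]-40)<25)&(r[:,1]<-195)&(r[:,1]>-265)&(r[:,2]>118)&(r[:,2]<150)]; print("knob",k.mean(0)); g=r[(abs(r[:,0]-60)<20)&(abs(r[:,1]-150)<10)&(r[:,2]>140)]; print("lug",g.mean(0))
E
```

```text
(array([405.3,  79.4, 309.2]), np.float64(-5.543462790571383), np.float64(-0.9999990854150274)) [ 0.3  0.7 -0.7]
scene 93.0 [(40, 74, np.float64(38.6)), (80, 10, np.float64(54.8)), (135, 23, np.float64(55.6)), (150, 26, np.float64(61.1)), (165, 28, np.float64(67.2)), (180, 31, np.float64(70.9))]
   y range [ 35.7 149.5]
scene 8.0 [(40, 39, np.float64(22.1)), (80, 10, np.float64(53.7)), (135, 27, np.float64(56.1)), (150, 26, np.float64(62.3)), (165, 30, np.float64(67.6)), (180, 36, np.float64(72.5))]
   y range [-48.   65.5]
scene -80.0 [(40, 66, np.float64(25.2)), (80, 9, np.float64(53.6)), (135, 27, np.float64(55.8)), (150, 24, np.float64(61.2)), (165, 25, np.float64(66.4)), (180, 30, np.float64(71.9))]
   y range [-108.7  -22. ]
side 93.0 [(40, 70, np.float64(6.5)), (80, 66, np.float64(20.9)), (135, 69, np.float64(41.0)), (150, 83, np.float64(46.2)), (165, 79, np.float64(52.0)), (180, 82, np.float64(57.3))]
   y range [ 36.4 148.6]
side 8.0 [(40, 58, np.float64(5.5)), (80, 70, np.float64(20.1)), (135, 70, np.float64(40.9)), (150, 70, np.float64(46.3)), (165, 82, np.float64(52.1)), (180, 79, np.float64(57.9))]
   y range [-49.1  64.7]
side -80.0 [(40, 48, np.float64(7.4)), (80, 51, np.float64(21.5)), (135, 56, np.float64(40.9)), (150, 57, np.float64(46.2)), (165, 60, np.float64(51.0)), (180, 64, np.float64(56.9))]
   y range [-110.6  -22.7]
tray [array([ 580.6, -195.3,   40.2]), array([ 656.1, -196. ,   43.4])]
top y edges [(np.float64(-111.25831258393039), np.float64(-41.551278091263626)), (np.float64(-23.70713029836046), np.float64(43.726143122276056)), (np.float64(60.39852144050852), np.float64(131.6610469762934))]
knob [  43.3 -208.9  135.8]
lug [ 69.4 147.9 159.8]
```

View pics/sc9.png

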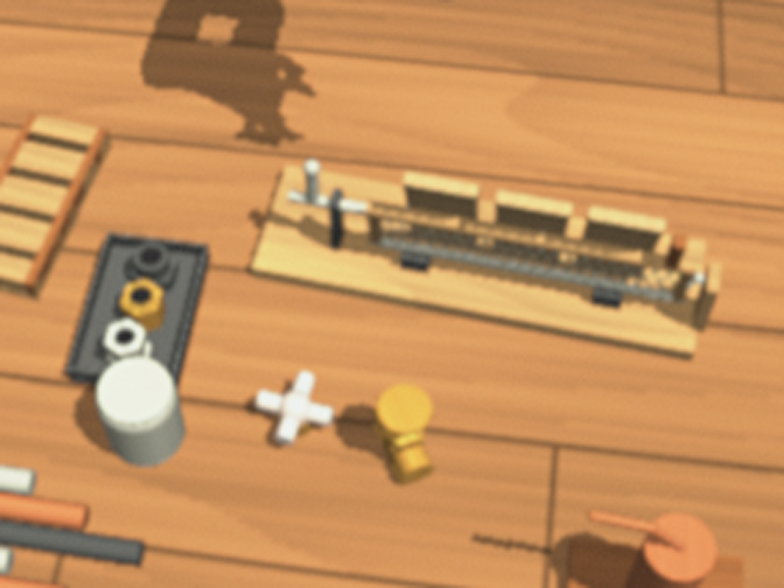

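The final view shows three boards leaning side by side at (440,195), (533,213) and (625,228). The gate is up, the bolt knob is at (312,180) with its rod through the bracket, and the three fittings are in the tray. The bystanders haven't moved, so I'm handing in.

```bash
python3 -c "
from bench import arm
print(arm.job_done(), arm.read_state()['time_s'])"
```

```text
the job is handed in; nothing more can be done
the job is handed in; nothing more can be done
```

The job is done and handed in at about 70 s of the 210 s limit; `job_done` gives no verdict, so what follows is from my own last measurements.

- **Fittings:** the bushing, coupling and union stand upright in the tray. A close look right after placing put them at about x -48, 0 and +52 mm of it. The union had been knocked about 35 mm before I picked it up; I measured it again and took it from there.
- **Gate:** swung up by the lug. The rail measured x about 58 mm with its top at z about 125 mm in the rest's frame, matching the raised position. I felt no clear snap or stop in the force reading, so this rests on the position measurement.
- **Bolt:** pushed until it met a hard stop at about 31 N. The knob is at y about -210 mm, which is home. It travelled only about 32 mm, because it appeared to start already a few millimetres in.
- **Boards:** all three lean about 20 degrees, square to the rail, with the foot near the pencil line. Their centres are at y about +96, +10 and -76 mm, so they are about 86 mm apart. The pencil line measured 16.7 mm in x against 13.5 mm from the geometry, so I set the feet between the two.
- **Valve, handle and tin:** not touched, and they look unmoved in the last picture; I did not re-measure them. The arm stands clear of everything.

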